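Lock the nest box hatch with the T-key

ROBOT

A 7-joint arm with a two-finger parallel gripper is mounted at the origin on a cart in front of the work surface, level with it; the furniture and walls round the work are solid. World frame = base frame: x ahead of the robot, y to its left, z up, the work surface at z = 0. Lengths are in m, angles in rad, forces in N, time in s.
With the tool pointing down it reaches from about 0.35 to 0.9 m from the base axis. Payload 8.1 kg.
Tool frame: the origin (TCP) lies at the very end of the fingers, on their centre line; the grasp point (between the pads) lies grip_point_offset behind it (grip_point_offset is the distance from the TCP to the grasp point, in m); z points along the fingers, y is the direction in which the jaws open and shut (so a half turn about z gives the same grasp; the last joint's range is limited). The gripper opens to 92 mm and grips with 3 to 60 N. Pads are 19 mm wide; open, the fingers measure 130 mm over their backs; the gripper's body (75 mm by 190 mm) begins 47 mm behind the grasp point.
Start: joints at [1.123, 0.434, 0.025, 1.573, -0.012, 1.134, -0.075], TCP at [0.211, -0.588, 0.227] pointing down, gripper open.
Joint ranges: [-2.62, 2.62], [-0.44, 2.09], [-1.27, 1.32], [0.08, 2.57], [-1.32, 4.46], [0.12, 2], [-2.74, 2.74]. Speed limits (rad/s): [2.22, 2.22, 3.01, 3.01, 3.14, 3.14, 3.14].

INTERFACE

Orientations are given as a rotation vector (axis times angle).
In Python, from cell import * gives the robot as it stands.
- The arm moves only by the tool drive_tool, never from a script. Its argument "increments" is a list of rows, each an object of numbers: "grip": the gripper's target within -1 to 1 (shut at 1, half-way at 0, fully open at -1); "tx", "ty", "tz": the shift along the world's x, y, z normalised to -1 to 1, where 1 is 400 mm; "turn": the turn about the world's z normalised to -1 to 1, where 1 is 60 degrees. In form: [{"grip": .., "tx": .., "ty": .., "tz": .., "turn": ..}, ...]. A call has 1 to 20 rows; each row is the pose to reach, as a shift and turn from the pose measured when the call began; what a row does not reach only later rows make up. A row lasts 1/10 s, in which the tool goes at most 50 mm and 8.59 degrees, less where a joint would pass 70% of its speed; a pose out of reach is approached as far as the arm can. A call with a number of a shift or a turn outside -1 to 1 is refused whole. A call with a gripper value outside its range is refused whole. The fingers move at their own pace and stop on an object; "newtons" is the grip in N (left out, the last holds). Time passes only in rows, so rows that repeat a pose let the fingers close. It gives the time, the measured TCP pose, the force and the opening at its end, in the units of the state.
- observe(): the state, without advancing time (a new reading comes with each control period).
- get_image(name): name is "scene" or "top" or "wrist"; returns the picture (420x560x3 uint8, red, green, blue); there is no depth.
- camera_info(name): a dict with "fx", "fy", "cx", "cy" (pixels), "eye" and "rotation" of the camera in the world; the wrist camera has in their place "hand_eye" (4x4, takes a point from camera to tool coordinates, whose origin is the TCP and whose axes are the flange's). Camera axes: x right, y down, z forward; pixel columns grow to the right and rows downward; lengths in m; the calibration is good to about 2 mm. A picture is of the moment at which its call begins: read the wrist's pose just before it. camera_info takes no time and is no camera call.
- sign_off(): hands the job in, once; it reports no verdict.
The state is a dict: "clock": time; "joints": joint angles; "dq": joint speeds; "joint_efforts": joint torques, N m; "position": TCP position; "ee_rot": TCP orientation; "force": force on the tool from outside, world axes, zero at the start; "ft_torque": the same for the moment, N m; "width": opening from 0.0 (shut) to 1.0 (fully open).
Only numpy, scipy, OpenCV 4.12 (cv2) and the standard library are available. Lean on these libraries where they do the work, as an engineer would, in place of code of your own. Each camera call takes 0.05 s, during which the arm holds its last target. There are 200 camera calls.

TASK

Push the nest box's sloped hatch fully shut, then lock it: take the T-handle key from its rack, fit it over the square spindle in the hatch's round well and turn it clockwise until it stops. Hang the key back upright in its rack by the crossbar, with the hatch still shut and locked, and do not shift the blue-capped tub or the amber bottle.

Things in the scene. Friction and masses are not known exactly. Their poses are not given: they have to be found in the camera images.
- nest_box: Wooden nest box fixed to the bench, 220 (x) x 200 (y) mm, its own x away from its low front. Origin: centre of its underside. Its open top slopes 30 degrees: the rim is 70 mm high along the front (-x) and 197 mm along the back. A hatch covers the slope.
- hatch (a joint): Grey hatch, 250 mm (along the slope) x 200 mm x 12 mm, hinged along the top of the slope; the hinge line is parallel to the box's y axis, 105 mm behind the box origin (+x) and 194 mm above it. 0 rad = shut, lying on the slope at 30 degrees; grows as the low edge swings up (to 1.0). The stiff hinge stays where it is left; about 3 to 6 N down on the low edge shuts it.
- hatch_edge (a point): Middle of the top of the black rubber push strip (12 x 120 mm, 6 mm high) along the hatch's free low edge, 236 mm from the hinge line. Axes of the hatch: x up the slope, y along the hinge line, z out of the hatch.
- lock (a joint): Turn of the lock spindle in the hatch. 0 = unlocked (red pointer to the red dot, straight up the slope), grows clockwise seen from outside; stop at 1.25 rad = locked (pointer to the green dot). It may start slightly turned. Turns stiffly (0.15 N m) and stays where it is left.
- spindle_top (a point): Centre of the end of the brass lock spindle, 18 mm square, 26 mm long, at the bottom of a round well of 48 mm diameter in the middle of the hatch's width, 170 mm from the hinge line; the end is 20 mm below the hatch's outer face, the well's floor 26 mm below the end. z points out of the hatch along the spindle (30 degrees from vertical, towards the box's front, when shut); x and y are square to the spindle's flats and turn with it.
- key: Steel T-handle key with an orange crossbar, about 0.25 kg. Origin: middle of the crossbar, which lies along y (110 mm long, 16 mm wide in x, 18 mm high in z). A 14 mm round shank runs along -z to a socket (about 38 mm over all, 21.5 mm square inside, flats square to x and y, 33 mm deep, flared mouth) whose mouth is 125 mm from the origin.
- key_mouth (a point): Centre of the mouth of the key's socket, axes as the key's.
- key_rack: Key rack fixed to the bench: black base 120 x 130 x 12 mm, origin centre of its underside. Two aluminium cheeks (36 mm in x, 10 mm thick, centred at y = -34 and +34 mm, so 58 mm apart inside), tops at z = 150 mm with 10 mm lips at both x ends, 26 mm apart inside. The key hangs between them with its crossbar along the rack's y resting on the cheeks between the lips: crossbar middle at x = 0, y = 0, z = 159 mm, shank straight down.
- calcium_tub: White tub with a blue cap, 62 mm diameter, 62 mm high, loose bystander. Origin: centre of its underside.
- drops: Amber bottle with a black cap, 33 mm diameter, 70 mm high, loose bystander. Origin: centre of its underside.

How it is judged:
On the way, in this order (a step that is already met when the one before it is completed fails the run):
1. the hatch is pushed shut (value of joint hatch below 0.05 rad), for 0.2 s.
2. with the hatch shut, the key sits on the spindle and has turned the lock to its stop (value of joint lock above 1.1 rad and value of joint hatch below 0.05 rad and distance between key_mouth and spindle_top below 0.035 m and angle between the z axis of key and the z axis of spindle_top, either way round below 0.2 rad), for 0.2 s.
At the end, for the whole second after the job is handed in: Hatch shut (under 0.05 rad), lock past 1.1 rad; the key hangs at rest in its rack, crossbar on both cheeks (middle 154 to 164 mm above the rack's underside, within 25 mm of its centre, along the rack's y within 0.5 rad, either way round), upright within 0.12 rad (value of joint hatch below 0.05 rad and value of joint lock above 1.1 rad and z of key in the frame of key_rack between 0.154 and 0.164 m and horizontal distance between key and key_rack below 0.025 m and angle between key's own z axis and vertical below 0.12 rad and angle between the y axis of key and the y axis of key_rack, either way round below 0.5 rad and linear speed of key below 0.02 m/s); the robot touches nothing.
It fails at once if the blue-capped tub is shifted by more than 30 mm (distance of calcium_tub from where it was at the start of the episode above 0.03 m).
It fails at once if the amber bottle is shifted by more than 30 mm (distance of drops from where it was at the start of the episode above 0.03 m).
It also fails if it takes over 67 s, if anything falls off the work surface, if the arm or the gripper's body presses on something with over 40 N, if the wrist force passes 120 N, or if a joint passes its speed limit or range.

## Working session

There is one attempt and no reset: what is moved stays moved. The work goes in short steps, Python scripts to look and compute and a tool call to move; the robot and the scene stay as the last step left them, time stands still between calls to the robot, and variables do not carry over. Pictures are saved under pics/ and viewed, about 8 in all and at most 12, crops included, and the job is handed in when it is done.

Besides the shell and the picture viewer there is one more tool, called after "Request:" by a JSON object that holds its "api" and its "payload". drive_tool: Moves the arm, as the interface text tells. Its arguments: {"type":"object","properties":{"increments":{"type":"array","items":{"type":"object","properties":{"grip":{"type":"number"},"tx":{"type":"number"},"ty":{"type":"number"},"tz":{"type":"number"},"turn":{"type":"number"}}}},"newtons":{"type":"number"}},"required":["increments"]}

```bash
mkdir -p pics; ls; python3 - <<'E'
from cell import *
import cv2
print(observe())
for n in ("scene","top"):
    cv2.imwrite(f"pics/{n}0.png",get_image(n)[:,:,::-1])
for n in ("scene","top","wrist"): print(n,camera_info(n))
E
```

```text
pics
{'clock': 0.0, 'joints': array([ 1.12338557,  0.43519885,  0.02498546,  1.57404671, -0.01160511,
        1.13399916, -0.07507909]), 'dq': array([0.00090864, 0.00129944, 0.00147535, 0.00075938, 0.00106069,
       0.00085883, 0.00096758]), 'joint_efforts': array([ 1.43997904e-04, -6.67852736e+01,  9.85006168e-01, -3.14456677e+01,
       -6.04453753e-02,  4.29072976e-02,  1.94154168e-04]), 'position': array([ 0.21104096, -0.58777696,  0.22597959]), 'ee_rot': array([-3.09360181e+00, -5.38602998e-01,  6.16984316e-04]), 'force': array([-0.06417525,  0.29323479,  0.24679439]), 'ft_torque': array([0.03369525, 0.03302949, 0.03995631]), 'width': 0.9982813015251238}
scene {'fx': 416.6234119022545, 'fy': 416.6234119022545, 'cx': 272.6906926353023, 'cy': 212.85688731656364, 'eye': array([ 0.30451324, -0.9282864 ,  1.02073853]), 'rotation': array([-2.3016326 ,  0.2965392 , -0.10510949])}
top {'fx': 382.5686325226348, 'fy': 382.5686325226348, 'cx': 284.43949683909574, 'cy': 209.51288143260138, 'eye': array([ 0.09413374, -0.15554582,  1.24440609]), 'rotation': array([-2.27482089,  1.62584984, -0.32583345])}
wrist {'fx': 343.26487856011204, 'fy': 343.26487856011204, 'cx': 282.2612804251215, 'cy': 206.49036140754313, 'hand_eye': array([[ 1.06684776e-03, -9.66534845e-01, -2.56533146e-01,
         6.91224887e-02],
       [ 9.99999388e-01,  9.55878841e-04,  5.57264817e-04,
         8.98286153e-05],
       [-2.93401258e-04, -2.56533583e-01,  9.66535273e-01,
        -1.58643240e-01],
       [ 0.00000000e+00,  0.00000000e+00,  0.00000000e+00,
         1.00000000e+00]])}
```

View pics/scene0.png

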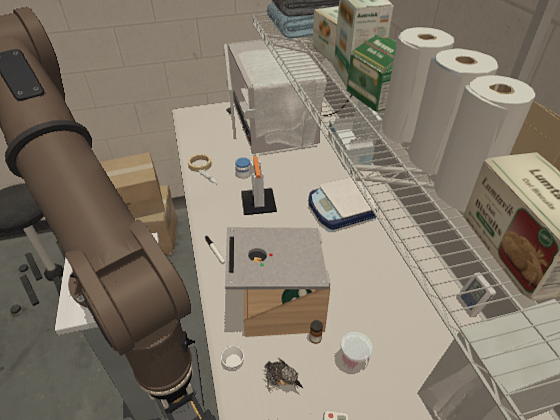

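View pics/top0.png

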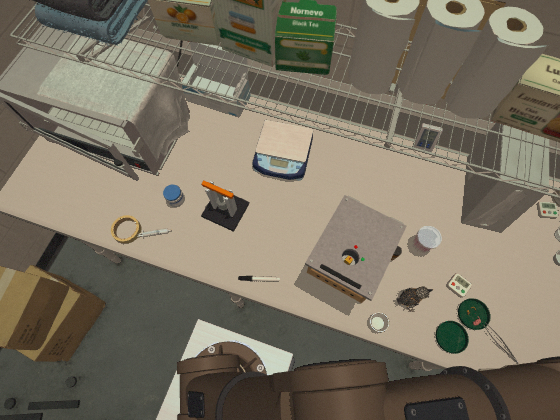

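The pictures show the rack with the orange crossbar at about (218,189) in top and (258,165) in scene. The box and slightly open hatch are at about (350,250) in top and (278,280) in scene. The bottle is at (316,330) in scene, right beside the box, and the blue-capped tub is at (172,193) in top. Next I'll enlarge crops to measure.

```bash
python3 - <<'E'
import cv2
t=cv2.imread('pics/top0.png');s=cv2.imread('pics/scene0.png')
def crop(im,x,y,w,h,k,name):
    c=cv2.resize(im[y:y+h,x:x+w],None,fx=k,fy=k,interpolation=cv2.INTER_CUBIC)
    for i in range(0,w,10):
        cv2.line(c,(i*k,0),(i*k,6 if (x+i)%50 else 14),(0,0,255),1)
        if (x+i)%50==0: cv2.putText(c,str(x+i),(i*k+2,14),0,.4,(0,0,255))
    for i in range(0,h,10):
        cv2.line(c,(0,i*k),(6 if (y+i)%50 else 14,i*k),(0,0,255),1)
        if (y+i)%50==0: cv2.putText(c,str(y+i),(2,i*k-2),0,.4,(0,0,255))
    cv2.imwrite(name,c)
crop(t,190,170,220,140,3,'pics/topc.png')
crop(s,210,150,130,190,3,'pics/scenec.png')
E
```

```text
(no output)
```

View pics/topc.png

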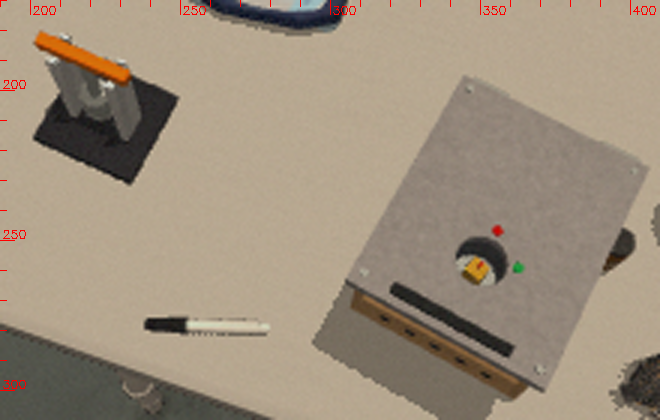

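View pics/scenec.png

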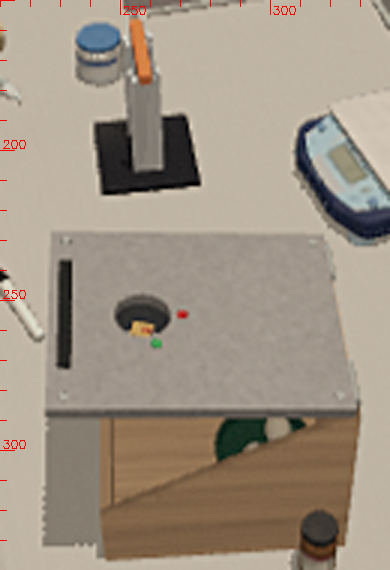

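```bash
cat > h.py <<'E'
import numpy as np, cv2
from scipy.spatial.transform import Rotation as R
from scipy.optimize import least_squares
from cell import *
def proj(n,P,cams={}):
    if n not in cams: cams[n]=camera_info(n)
    c=cams[n]; p=(np.asarray(P)-c['eye'])@R.from_rotvec(c['rotation']).as_matrix()
    return np.c_[c['fx']*p[:,0]/p[:,2]+c['cx'],c['fy']*p[:,1]/p[:,2]+c['cy']]
def body(x,y,yaw,L): return np.asarray(L)@R.from_euler('z',yaw).as_matrix().T+[x,y,0]
def hatchL(a,L):  # L: s (distance from hinge), y, z out of hatch -> box frame
    L=np.asarray(L,float); t=np.pi/6-a
    return np.c_[.105-L[:,0]*np.cos(t)-L[:,2]*np.sin(t),L[:,1],.194-L[:,0]*np.sin(t)+L[:,2]*np.cos(t)]
E
cat > fit.py <<'E'
from h import *
H=lambda s0:[(.17,0,.012),(.236,.06,.018),(.236,-.06,.018),(s0,.1,.012),(s0,-.1,.012),(s0+.25,.1,.012),(s0+.25,-.1,.012)]
ot=np.array([(350.7,256.7),(321,266.3),(361,287),(345,195.3),(406,225.7),(305.7,263.7),(372,300.3)])
os_=np.array([(257.3,254.7),(231.7,236.7),(231.3,272.7),(319,228),(329,285.3),(227.3,227.7),(225,286)])
def f(p):
    P=body(*p[:3],hatchL(p[3],H(p[4])))
    return np.r_[proj('top',P)-ot,proj('scene',P)-os_].ravel()
b=min((least_squares(f,[.45,-.2,y,.5,0],loss='soft_l1') for y in np.arange(-3,3,1)),key=lambda r:r.cost)
print('box',b.x,b.cost);print(f(b.x).reshape(-1,2).round(1).tolist())
K=[(-.06,.065,.012),(-.06,-.065,.012),(.06,-.065,.012),(.06,.065,.012)];B=[(0,.055,.168),(0,-.055,.168)]
kt=np.array([(201.3,216),(233.7,231.3),(249.3,202.3),(202.7,182.7),(232.7,195)])
ks=np.array([(241.7,191),(244.3,214.3),(276.7,211.7),(272.3,188.3),(255.3,157.3),(258.7,176)])
def g(p):
    return np.r_[proj('top',body(*p,K[:3]+B))-kt,proj('scene',body(*p,K+B))-ks].ravel()
k=min((least_squares(g,[.45,.2,y],loss='soft_l1') for y in np.arange(-3,3,1)),key=lambda r:r.cost)
print('rack',k.x,k.cost);print(g(k.x).reshape(-1,2).round(1).tolist())
x,y,w,a,_=b.x
for a_ in (a,0): print(a_,'edge,spin_top,face',body(x,y,w,hatchL(a_,[(.236,0,.018),(.17,0,-.008),(.17,0,.012)])).round(4).tolist())
e=R.from_rotvec(observe()['ee_rot']).as_matrix();print(e.round(3))
E
python3 fit.py
```

```text
box [ 4.89249756e-01 -2.43061424e-01 -1.88463361e-01  6.06828067e-01
 -8.70044589e-05] 3.0837225216173763
[[-0.1, 0.4], [-0.3, -0.7], [-0.0, 0.6], [-0.5, -0.6], [0.7, -0.1], [-0.6, -0.3], [0.1, -0.1], [0.3, 0.4], [0.1, -0.2], [-0.0, -0.5], [-1.1, -0.2], [0.5, 0.9], [-0.4, -0.3], [0.1, 1.1]]
rack [ 0.52148211  0.21184076 -0.1174266 ] 4.646365003010157
[[-0.2, -0.1], [0.3, -0.2], [1.0, -0.1], [0.8, -0.0], [1.5, 1.4], [-0.7, -0.5], [-0.6, -0.7], [0.4, -1.5], [0.1, -0.9], [-0.2, -0.7], [-0.3, -0.5]]
0.606828066862446 edge,spin_top,face [[0.3628, -0.219, 0.2316], [0.4253, -0.2309, 0.2002], [0.427, -0.2312, 0.2201]]
0 edge,spin_top,face [[0.3828, -0.2228, 0.0916], [0.4517, -0.2359, 0.1021], [0.4419, -0.234, 0.1194]]
[[ 0.941  0.338 -0.001]
 [ 0.338 -0.941  0.001]
 [-0.    -0.001 -1.   ]]
```

Both fits hold to about 1 px: the hatch is open 0.607 rad, and the rack is at (0.521, 0.212). Next I'll move over the push strip with the fingers shut.

Request:
{"api": "drive_tool", "payload": {"increments": [{"grip": 1, "tz": 0.2}, {"grip": 1, "tz": 0.2, "tx": 0.1, "ty": 0.1, "turn": -0.2}, {"grip": 1, "tx": 0.375, "ty": 0.92, "tz": 0.2, "turn": -0.51}, {"grip": 1, "tx": 0.375, "ty": 0.92, "tz": 0.2, "turn": -0.51}, {"grip": 1, "tx": 0.375, "ty": 0.92, "tz": 0.2, "turn": -0.51}, {"grip": 1, "tx": 0.375, "ty": 0.92, "tz": 0.2, "turn": -0.51}, {"grip": 1, "tx": 0.375, "ty": 0.92, "tz": 0.2, "turn": -0.51}, {"grip": 1, "tx": 0.375, "ty": 0.92, "tz": 0.2, "turn": -0.51}, {"grip": 1, "tx": 0.375, "ty": 0.92, "tz": 0.2, "turn": -0.51}, {"grip": 1, "tx": 0.375, "ty": 0.92, "tz": 0.2, "turn": -0.51}, {"grip": 1, "tx": 0.375, "ty": 0.92, "tz": 0.2, "turn": -0.51}, {"grip": 1, "tx": 0.375, "ty": 0.92, "tz": 0.2, "turn": -0.51}, {"grip": 1, "tx": 0.375, "ty": 0.92, "tz": 0.2, "turn": -0.51}], "newtons": 30}}

```text
invalid input
```

Request:
{"api": "drive_tool", "payload": {"increments": [{"grip": 1, "tx": 0, "ty": 0, "tz": 0.2, "turn": 0}, {"grip": 1, "tx": 0.1, "ty": 0.1, "tz": 0.2, "turn": -0.2}, {"grip": 1, "tx": 0.375, "ty": 0.92, "tz": 0.2, "turn": -0.51}, {"grip": 1, "tx": 0.375, "ty": 0.92, "tz": 0.2, "turn": -0.51}, {"grip": 1, "tx": 0.375, "ty": 0.92, "tz": 0.2, "turn": -0.51}, {"grip": 1, "tx": 0.375, "ty": 0.92, "tz": 0.2, "turn": -0.51}, {"grip": 1, "tx": 0.375, "ty": 0.92, "tz": 0.2, "turn": -0.51}, {"grip": 1, "tx": 0.375, "ty": 0.92, "tz": 0.2, "turn": -0.51}, {"grip": 1, "tx": 0.375, "ty": 0.92, "tz": 0.2, "turn": -0.51}, {"grip": 1, "tx": 0.375, "ty": 0.92, "tz": 0.2, "turn": -0.51}, {"grip": 1, "tx": 0.375, "ty": 0.92, "tz": 0.2, "turn": -0.51}, {"grip": 1, "tx": 0.375, "ty": 0.92, "tz": 0.2, "turn": -0.51}, {"grip": 1, "tx": 0.375, "ty": 0.92, "tz": 0.2, "turn": -0.51}], "newtons": 30}}

```text
clock: 1.4
position: [0.3603, -0.2214, 0.3058]
ee_rot: [-3.126, 0.301, 0.001]
force: [0.7, -0.7, 0.4]
width: 0.006
```

Request:
{"api": "drive_tool", "payload": {"increments": [{"grip": 1, "tx": 0.002, "ty": 0, "tz": -0.1, "turn": 0}, {"grip": 1, "tx": 0.002, "ty": 0, "tz": -0.16, "turn": 0}, {"grip": 1, "tx": 0.002, "ty": 0, "tz": -0.2, "turn": 0}, {"grip": 1, "tx": 0.002, "ty": 0, "tz": -0.25, "turn": 0}, {"grip": 1, "tx": 0.004, "ty": 0, "tz": -0.3, "turn": 0}, {"grip": 1, "tx": 0.01, "ty": 0, "tz": -0.35, "turn": 0}, {"grip": 1, "tx": 0.017, "ty": 0, "tz": -0.4, "turn": 0}, {"grip": 1, "tx": 0.028, "ty": -0.002, "tz": -0.44, "turn": 0}, {"grip": 1, "tx": 0.038, "ty": -0.003, "tz": -0.48, "turn": 0}, {"grip": 1, "tx": 0.046, "ty": -0.004, "tz": -0.51, "turn": 0}, {"grip": 1, "tx": 0.05, "ty": -0.005, "tz": -0.53, "turn": 0}]}}

```text
clock: 2.5
position: [0.3809, -0.2246, 0.0933]
ee_rot: [-3.126, 0.304, -0.0]
force: [-6.5, 1.2, 39.6]
width: 0.004
```

Request:
{"api": "drive_tool", "payload": {"increments": [{"grip": 1, "tx": 0, "ty": 0, "tz": 0.0, "turn": 0}, {"grip": 1, "tx": 0, "ty": 0, "tz": 0.0, "turn": 0}, {"grip": 1, "tx": -0.02, "ty": 0, "tz": 0.1, "turn": 0}, {"grip": 1, "tx": -0.02, "ty": 0, "tz": 0.3, "turn": 0}, {"grip": -1, "tx": 0.0, "ty": 0.05, "tz": 0.5, "turn": 0}, {"grip": -1, "tx": 0.0, "ty": 0.05, "tz": 0.6, "turn": 0}, {"grip": -1, "tx": 0.0, "ty": 0.05, "tz": 0.6, "turn": 0}, {"grip": -1, "tx": 0.0, "ty": 0.05, "tz": 0.6, "turn": 0}]}}

```text
clock: 3.3
position: [0.3833, -0.2051, 0.3394]
ee_rot: [3.125, -0.303, 0.015]
force: [0.7, 0.6, -0.8]
width: 0.305
```

```bash
python3 - <<'E'
from h import *
import cell
print([n for n in dir(cell) if not n.startswith('_')]); print(getattr(cell,'grip_point_offset',None))
o=observe(); im=get_image('wrist')[:,:,::-1]
w=cv2.resize(im,None,fx=1.4,fy=1.4); cv2.imwrite('pics/w1.png',w)
print(o['position'],o['ee_rot'],o['joints'])
c=camera_info('wrist');T=np.array(c['hand_eye']);Rt=R.from_rotvec(o['ee_rot']).as_matrix()
def pw(P):
    q=(np.asarray(P)-o['position'])@Rt; q=(q-T[:3,3])@T[:3,:3]
    return np.c_[c['fx']*q[:,0]/q[:,2]+c['cx'],c['fy']*q[:,1]/q[:,2]+c['cy']]
P=body(.48925,-.24306,-.18846,hatchL(0,[(.17,0,.012),(.17,0,-.008),(.236,.06,.018),(.236,-.06,.018),(.15,0,-.008)]))
print((pw(P)*1.4).round())
E
```

```text
['PlanningError', 'camera_info', 'get_image', 'grip_point_offset', 'observe', 'sign_off']
0.0188
[ 0.38328203 -0.20512662  0.33943433] [ 3.12478102 -0.30336139  0.01477067] [ 0.52000319  0.04098629 -0.15682938  1.81300191  0.0061963   1.27848531
 -1.4027775 ]
[[417. 173.]
 [416. 159.]
 [345. 245.]
 [485. 244.]
 [417. 136.]]
```

View pics/w1.png

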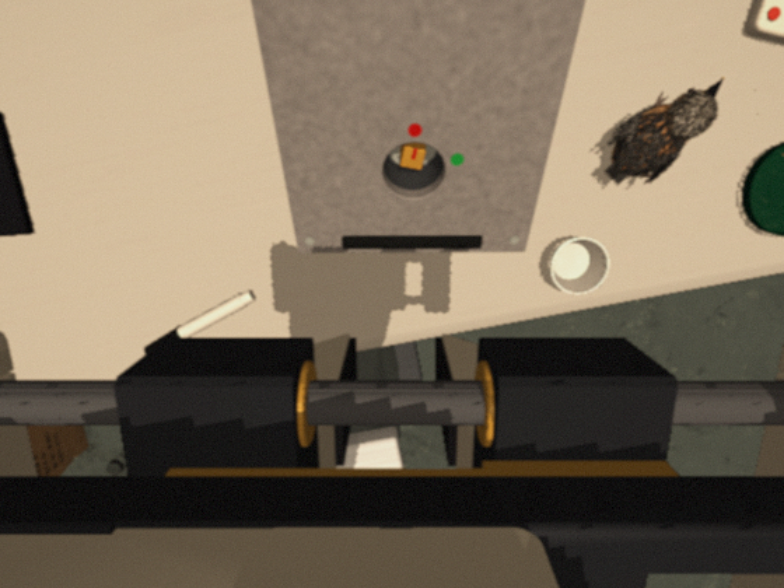

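The hatch strip appears within about 2 mm of the shut prediction. The spindle is at (413,157), already turned about 0.15 rad clockwise. Next I'll go to the rack.

Request:
{"api": "drive_tool", "payload": {"increments": [{"grip": -1, "tx": 0.05, "ty": 0.1, "tz": 0, "turn": 0.14}, {"grip": -1, "tx": 0.33, "ty": 0.916, "tz": 0, "turn": 1}, {"grip": -1, "tx": 0.33, "ty": 0.916, "tz": 0, "turn": 1}, {"grip": -1, "tx": 0.33, "ty": 0.916, "tz": 0, "turn": 1}, {"grip": -1, "tx": 0.33, "ty": 0.916, "tz": 0, "turn": 1}, {"grip": -1, "tx": 0.33, "ty": 0.916, "tz": 0, "turn": 1}, {"grip": -1, "tx": 0.33, "ty": 0.916, "tz": 0, "turn": 1}, {"grip": -1, "tx": 0.33, "ty": 0.916, "tz": 0, "turn": 1}, {"grip": -1, "tx": 0.33, "ty": 0.916, "tz": 0, "turn": 1}, {"grip": -1, "tx": 0.33, "ty": 0.916, "tz": 0, "turn": 1}]}}

```text
clock: 4.35
position: [0.5135, 0.1616, 0.3345]
ee_rot: [-2.856, -1.302, -0.003]
force: [0.4, -0.3, -0.7]
width: 0.997
```

Request:
{"api": "drive_tool", "payload": {"increments": [{"grip": -1, "tx": 0, "ty": 0, "tz": 0, "turn": 0.568}, {"grip": -1, "tx": 0, "ty": 0, "tz": 0, "turn": 0.568}, {"grip": -1, "tx": 0, "ty": 0, "tz": 0, "turn": 0.568}, {"grip": -1, "tx": 0, "ty": 0, "tz": 0, "turn": 0.568}, {"grip": -1, "tx": 0, "ty": 0, "tz": 0, "turn": 0.568}]}}

```text
clock: 4.85
position: [0.5133, 0.1593, 0.3337]
ee_rot: [-2.35, -2.081, 0.002]
force: [0.3, -0.0, 0.2]
width: 1.0
```

```bash
cat >> h.py <<'E'
def wproj(P,o):
    c=camera_info('wrist');T=np.array(c['hand_eye']);Rt=R.from_rotvec(o['ee_rot']).as_matrix()
    q=(np.asarray(P)-o['position'])@Rt; q=(q-T[:3,3])@T[:3,:3]
    return np.c_[c['fx']*q[:,0]/q[:,2]+c['cx'],c['fy']*q[:,1]/q[:,2]+c['cy']]
def az(o): return np.degrees(np.arctan2(*R.from_rotvec(o['ee_rot']).as_matrix()[[1,0],1]))
E
python3 - <<'E'
from h import *
o=observe(); im=get_image('wrist')[:,:,::-1]
cv2.imwrite('pics/w2.png',cv2.resize(im,None,fx=1.4,fy=1.4))
print(o['position'],az(o),o['joints'],o['width'])
P=body(.5215,.2118,-.1174,[(0,.055,.168),(0,-.055,.168),(0,.034,.15),(0,-.034,.15),(-.06,.065,.012),(.06,.065,.012)])
print((wproj(P,o)*1.4).round())
E
```

```text
[0.51327527 0.15931656 0.33369241] -6.948594623689755 [ 0.09527512  0.29085939 -0.64428824  1.57386334  0.17511019  1.33789668
 -0.69089764] 0.9997188760592388
[[398.  97.]
 [398. 268.]
 [398. 134.]
 [398. 234.]
 [334. 108.]
 [461. 107.]]
```

View pics/w2.png

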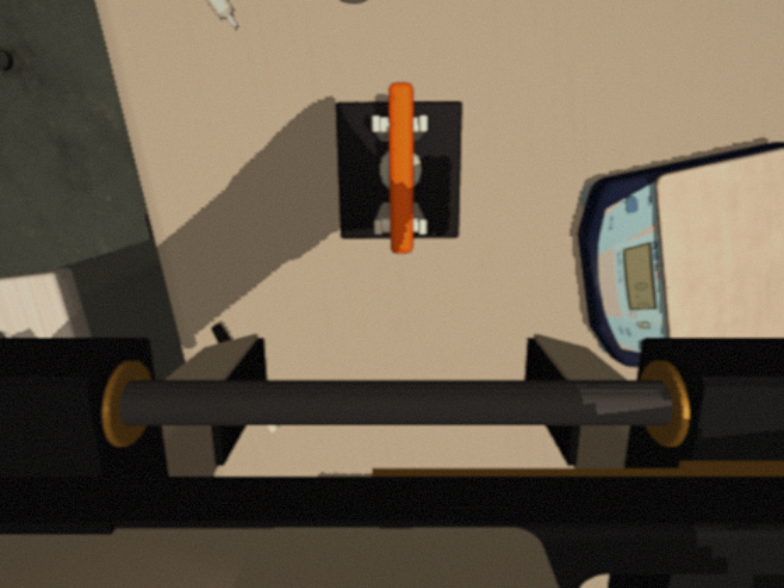

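```bash
cat > fit2.py <<'E'
from h import *
o=observe()
K=[(-.06,.065,.012),(-.06,-.065,.012),(.06,-.065,.012),(.06,.065,.012)]
kt=np.array([(201.3,216),(233.7,231.3),(249.3,202.3),(202.7,182.7),(232.7,195)])
ks=np.array([(241.7,191),(244.3,214.3),(276.7,211.7),(272.3,188.3),(255.3,157.3),(258.7,176)])
kw=np.array([(337,102),(341,238),(459,237),(461,102),(401,83),(401,252)])/1.4
def g(p,split=False):
    B=[(p[4],.055+p[3],.168),(p[4],-.055+p[3],.168)]
    r=[proj('top',body(*p[:3],K[:3]+B))-kt,proj('scene',body(*p[:3],K+B))-ks,wproj(body(*p[:3],K+B),o)-kw]
    return r if split else np.vstack(r).ravel()
for kws in (1,0):
    f=(lambda p:g(p)) if kws else (lambda p:np.vstack(g(p,1)[:2]).ravel())
    k=least_squares(f,[.52,.21,-.117,0,0],loss='soft_l1',x_scale=.01)
    print(k.x.round(4),k.cost); [print(a.round(1).tolist()) for a in g(k.x,1)]
E
python3 fit2.py
```

```text
[ 5.241e-01  2.168e-01 -1.192e-01  3.700e-03  3.000e-04] 17.77923817252243
[[-1.2, -1.3], [-0.8, -1.3], [-0.1, -1.2], [-1.3, -1.7], [-0.7, -0.4]]
[[-0.3, -1.5], [-0.2, -1.8], [0.7, -2.5], [0.4, -1.8], [0.2, -2.2], [0.0, -2.2]]
[[-1.6, 0.4], [-0.9, 1.5], [-0.1, 1.7], [1.2, -0.2], [-0.3, -0.1], [0.1, 2.5]]
[ 0.5211  0.2105 -0.1192  0.0039  0.0008] 3.9881034550722965
[[0.1, 0.0], [0.6, 0.0], [1.3, 0.1], [0.2, -0.5], [0.8, 0.9]]
[[-0.7, -0.3], [-0.7, -0.5], [0.3, -1.2], [0.1, -0.6], [-0.1, -1.1], [-0.3, -1.0]]
[[-3.1, 5.7], [-2.3, 6.1], [-1.8, 6.4], [-0.6, 5.1], [-2.2, 7.7], [-1.7, 9.0]]
```

Request:
{"api": "drive_tool", "payload": {"increments": [{"grip": -1, "tx": 0.014, "ty": 0.026, "tz": -0.1, "turn": 0}, {"grip": -1, "tx": 0.014, "ty": 0.026, "tz": -0.2, "turn": 0}, {"grip": -1, "tx": 0.014, "ty": 0.026, "tz": -0.27, "turn": 0}, {"grip": -1, "tx": 0.014, "ty": 0.026, "tz": -0.27, "turn": 0}, {"grip": -1, "tx": 0.014, "ty": 0.026, "tz": -0.27, "turn": 0}]}}

```text
clock: 5.4
position: [0.519, 0.1695, 0.2263]
ee_rot: [-2.358, -2.071, 0.002]
force: [0.4, -0.2, 0.5]
width: 1.002
```

```bash
python3 - <<'E'
from h import *
o=observe(); im=get_image('wrist')[:,:,::-1]
cv2.imwrite('pics/w3.png',cv2.resize(im,None,fx=1.4,fy=1.4))
print(o['position'],az(o))
for p in ((.5241,.2168,-.1192),(.5211,.2105,-.1192)):
    print((wproj(body(*p,[(0,.0587,.168),(0,-.0513,.168),(0,.034,.16),(0,-.034,.16),(-.018,.034,.16),(.018,.034,.16)]),o)*1.4).round().tolist())
E
```

```text
[0.51899694 0.1695393  0.22632762] -7.42877447532125
[[391.0, 69.0], [394.0, 320.0], [392.0, 132.0], [393.0, 280.0], [351.0, 133.0], [432.0, 132.0]]
[[386.0, 86.0], [389.0, 333.0], [387.0, 148.0], [389.0, 294.0], [347.0, 148.0], [427.0, 147.0]]
```

View pics/w3.png

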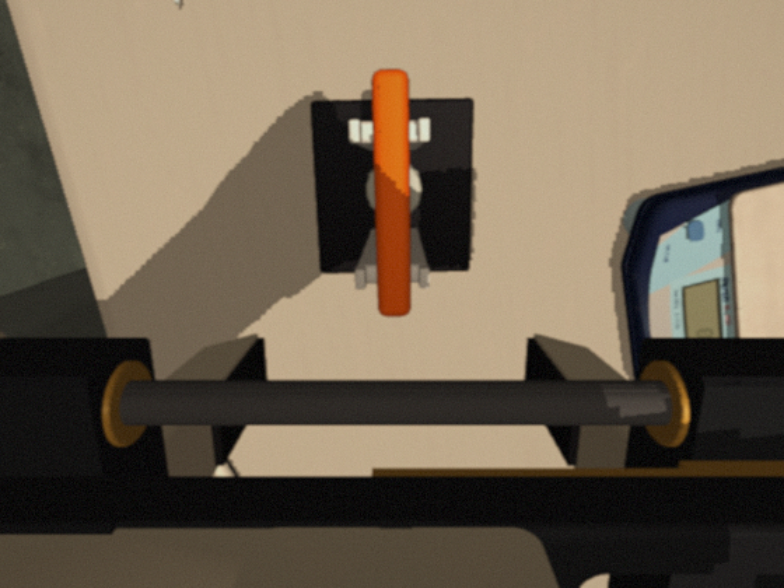

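The bar ends are at (391,69) and (395,316), matching the joint fit within 2 mm. The bar sits about 4 mm toward +y, so the +y stub is longer and I'll grasp it there, outside the cheek.

Request:
{"api": "drive_tool", "payload": {"increments": [{"grip": -1, "tx": 0.013, "ty": 0.12, "tz": 0, "turn": 0.01}, {"grip": -1, "tx": 0.027, "ty": 0.243, "tz": 0, "turn": 0.01}, {"grip": -1, "tx": 0.027, "ty": 0.243, "tz": 0, "turn": 0.01}, {"grip": -1, "tx": 0.027, "ty": 0.243, "tz": -0.05, "turn": 0.01}, {"grip": -1, "tx": 0.027, "ty": 0.243, "tz": -0.13, "turn": 0.01}, {"grip": -1, "tx": 0.027, "ty": 0.243, "tz": -0.19, "turn": 0.01}, {"grip": -1, "tx": 0.027, "ty": 0.243, "tz": -0.211, "turn": 0.01}, {"grip": -1, "tx": 0.027, "ty": 0.243, "tz": -0.211, "turn": 0.01}, {"grip": 1, "tx": 0.027, "ty": 0.243, "tz": -0.211, "turn": 0.01}, {"grip": 1, "tx": 0.027, "ty": 0.243, "tz": -0.211, "turn": 0.01}, {"grip": 1, "tx": 0.027, "ty": 0.243, "tz": -0.211, "turn": 0.01}, {"grip": 1, "tx": 0.027, "ty": 0.243, "tz": -0.211, "turn": 0.01}, {"grip": 1, "tx": 0.027, "ty": 0.243, "tz": -0.211, "turn": 0.01}, {"grip": 1, "tx": 0.027, "ty": 0.243, "tz": -0.211, "turn": 0.01}], "newtons": 50}}

```text
clock: 6.85
position: [0.5305, 0.2672, 0.143]
ee_rot: [-2.347, -2.084, -0.001]
force: [0.4, -0.4, -0.1]
width: 0.53
```

Request:
{"api": "drive_tool", "payload": {"increments": [{"grip": 1, "tx": 0, "ty": 0, "tz": 0, "turn": 0}, {"grip": 1, "tx": 0, "ty": 0, "tz": 0, "turn": 0}, {"grip": 1, "tx": 0, "ty": 0, "tz": 0, "turn": 0}, {"grip": 1, "tx": 0, "ty": 0, "tz": 0, "turn": 0}, {"grip": 1, "tx": 0, "ty": 0, "tz": 0, "turn": 0}, {"grip": 1, "tx": 0, "ty": 0, "tz": 0, "turn": 0}]}}

```text
clock: 7.45
position: [0.5306, 0.2676, 0.1431]
ee_rot: [-2.347, -2.084, -0.002]
force: [1.5, 1.6, -0.1]
width: 0.17
```

Request:
{"api": "drive_tool", "payload": {"increments": [{"grip": 1, "tx": 0, "ty": 0, "tz": 0.03, "turn": 0}, {"grip": 1, "tx": 0, "ty": 0, "tz": 0.08, "turn": 0}, {"grip": 1, "tx": 0, "ty": 0, "tz": 0.15, "turn": 0}, {"grip": 1, "tx": 0, "ty": 0, "tz": 0.22, "turn": 0}, {"grip": 1, "tx": 0, "ty": 0, "tz": 0.3, "turn": 0}, {"grip": 1, "tx": 0, "ty": 0, "tz": 0.38, "turn": 0}, {"grip": 1, "tx": 0, "ty": 0, "tz": 0.45, "turn": 0}, {"grip": 1, "tx": 0, "ty": 0, "tz": 0.5, "turn": 0}, {"grip": 1, "tx": 0, "ty": 0, "tz": 0.5, "turn": 0}]}}

```text
clock: 8.35
position: [0.5311, 0.2681, 0.3461]
ee_rot: [-2.348, -2.085, -0.009]
force: [1.0, -0.8, -2.1]
width: 0.169
```

Request:
{"api": "drive_tool", "payload": {"increments": [{"grip": 1, "tx": 0, "ty": -0.05, "tz": 0.05, "turn": -0.1}, {"grip": 1, "tx": -0.15, "ty": -0.7, "tz": 0.1, "turn": -1}, {"grip": 1, "tx": -0.15, "ty": -0.7, "tz": 0.1, "turn": -1}, {"grip": 1, "tx": -0.15, "ty": -0.7, "tz": 0.1, "turn": -1}, {"grip": 1, "tx": -0.15, "ty": -0.7, "tz": 0.1, "turn": -1}, {"grip": 1, "tx": -0.15, "ty": -0.7, "tz": 0.1, "turn": -1}, {"grip": 1, "tx": -0.15, "ty": -0.7, "tz": 0.1, "turn": -1}, {"grip": 1, "tx": -0.15, "ty": -0.7, "tz": 0.1, "turn": -1}, {"grip": 1, "tx": -0.15, "ty": -0.7, "tz": 0.1, "turn": -1}, {"grip": 1, "tx": -0.15, "ty": -0.7, "tz": 0.1, "turn": -1}]}}

```text
clock: 9.35
position: [0.4706, -0.0116, 0.3853]
ee_rot: [3.075, 0.635, 0.006]
force: [-0.3, -0.1, -1.8]
width: 0.168
```

Request:
{"api": "drive_tool", "payload": {"increments": [{"grip": 1, "tx": -0.05, "ty": -0.1, "tz": 0, "turn": -0.14}, {"grip": 1, "tx": -0.1, "ty": -0.3, "tz": 0, "turn": -0.3}, {"grip": 1, "tx": -0.15, "ty": -0.5, "tz": 0, "turn": -0.6}, {"grip": 1, "tx": -0.15, "ty": -0.54, "tz": 0, "turn": -0.65}, {"grip": 1, "tx": -0.15, "ty": -0.54, "tz": 0, "turn": -0.65}, {"grip": 1, "tx": -0.15, "ty": -0.54, "tz": 0, "turn": -0.65}, {"grip": 1, "tx": -0.15, "ty": -0.54, "tz": 0, "turn": -0.65}, {"grip": 1, "tx": -0.15, "ty": -0.54, "tz": 0, "turn": -0.65}]}}

```text
clock: 10.15
position: [0.4112, -0.226, 0.3849]
ee_rot: [3.111, -0.421, 0.004]
force: [0.3, 1.1, -2.4]
width: 0.167
```

```bash
cat > look.py <<'E'
import sys
from h import *
n=sys.argv[1]; o=observe()
im=get_image('scene')[:,:,::-1]
wi=get_image('wrist')[:,:,::-1]
g=o['position']+[0,0,.0188]; u,v=proj('scene',[g])[0].astype(int)
x0,y0=max(0,min(460,u-50)),max(0,min(300,v-40))
a=cv2.resize(im[y0:y0+120,x0:x0+100],None,fx=4,fy=4,interpolation=cv2.INTER_CUBIC)
b=cv2.resize(wi,(400,300)); b=np.vstack([b,np.zeros((180,400,3),np.uint8)])
cv2.imwrite(f'pics/{n}.png',np.hstack([a,b]))
print('origin',x0,y0,'grip px',u,v,'pos',o['position'].round(4),'az',round(az(o),2),'F',o['force'].round(1),'T',o['ft_torque'].round(2),'t',o['clock'],o['joints'][[5,6]])
E
python3 look.py l1
```

```text
origin 196 160 grip px 246 200 pos [ 0.4112 -0.226   0.3849] az -105.43 F [ 0.3  1.1 -2.4] T [ 0.02 -0.13 -0.02] t 10.15 [ 1.39830037 -1.466727  ]
```

View pics/l1.png

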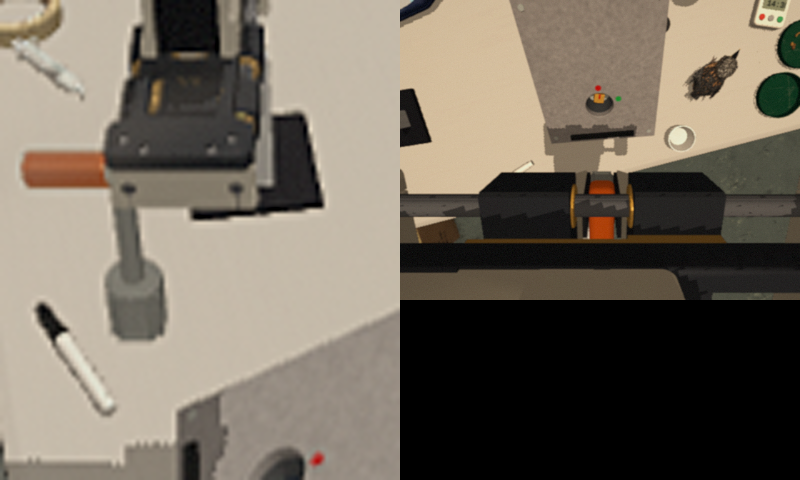

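```bash
cat > tilt.py <<'E'
from h import *
o=observe(); im=get_image('scene').astype(int)
a=np.radians(az(o)+90); e=-np.array([np.cos(a),np.sin(a),0]); z=np.array([0,0,1.])
G=o['position']+.0188*z
def key(t,d):
    b=np.cos(t)*e-np.sin(t)*z; k=np.cos(t)*z+np.sin(t)*e; c=G+d*b
    return c+.055*b, c-.125*k
u,v=proj('scene',[G])[0].astype(int)
m=((im[:,:,0]>1.9*im[:,:,2])&(im[:,:,0]-im[:,:,2]>50)).astype(np.uint8)
m[:v-20]=0;m[v+50:]=0;m[:,u+10:]=0;m[:,:u-70]=0
n,l,st,ce=cv2.connectedComponentsWithStats(m)
i=1+np.argmax(st[1:,4]); ys,xs=np.nonzero(l==i); q=xs<xs.min()+1.5
end=(xs.min(),ys[q].mean())
r=min(((np.hypot(*(proj('scene',[key(t,.045)[0]])[0]-end)),t) for t in np.radians(np.arange(-10,70,1))))
print('t',o['clock'],'end',end,'tilt',np.degrees(r[1]).round(),'res',r[0].round(1),'T',o['ft_torque'].round(3),'F',o['force'].round(1))
for t in (0,10,20,30,40): print(t,proj('scene',key(np.radians(t),.045)).round(1).tolist())
E
python3 tilt.py
```

```text
t 10.25 end (np.int64(202), np.float64(201.8)) tilt 2.0 res 0.8 T [ 0.051 -0.061 -0.018] F [ 0.8  0.1 -0.7]
0 [[202.6, 200.6], [231.6, 238.9]]
10 [[204.3, 206.3], [240.8, 240.6]]
20 [[207.1, 211.8], [250.2, 241.2]]
30 [[211.1, 216.7], [259.5, 240.6]]
40 [[216.1, 221.1], [268.5, 238.9]]
```

Request:
{"api": "drive_tool", "payload": {"increments": [{"grip": 1, "tx": 0, "ty": 0, "tz": 0, "turn": 0}, {"grip": 1, "tx": 0, "ty": 0, "tz": 0, "turn": 0}], "newtons": 20}}

```text
clock: 10.5
position: [0.4113, -0.2257, 0.3853]
ee_rot: [3.111, -0.421, 0.005]
force: [0.2, 0.3, -2.1]
width: 0.172
```

```bash
python3 tilt.py | head -1
```

```text
t 10.5 end (np.int64(202), np.float64(201.5)) tilt 1.0 res 0.9 T [ 0.049 -0.062  0.053] F [ 0.2  0.3 -2.1]
```

Request:
{"api": "drive_tool", "payload": {"increments": [{"grip": 1, "tx": 0, "ty": 0, "tz": 0, "turn": 0}, {"grip": 1, "tx": 0, "ty": 0, "tz": 0, "turn": 0}], "newtons": 10}}

```text
clock: 10.75
position: [0.4113, -0.2259, 0.3853]
ee_rot: [3.111, -0.421, 0.006]
force: [-0.5, -0.2, -1.4]
width: 0.177
```

```bash
python3 tilt.py | head -1
```

```text
t 10.75 end (np.int64(202), np.float64(204.88888888888889)) tilt 7.0 res 1.7 T [-0.02  -0.056 -0.018] F [-0.5 -0.2 -1.4]
```

Request:
{"api": "drive_tool", "payload": {"increments": [{"grip": 1, "tx": 0, "ty": 0, "tz": 0, "turn": 0}, {"grip": 1, "tx": 0, "ty": 0, "tz": 0, "turn": 0}], "newtons": 7}}

```text
clock: 11.0
position: [0.4112, -0.2259, 0.3853]
ee_rot: [3.111, -0.421, 0.005]
force: [0.3, 0.7, -2.7]
width: 0.171
```

```bash
python3 tilt.py | head -1
```

```text
t 11.0 end (np.int64(205), np.float64(210.8181818181818)) tilt 17.0 res 1.4 T [-0.008  0.023  0.031] F [ 0.3  0.7 -2.7]
```

Request:
{"api": "drive_tool", "payload": {"increments": [{"grip": 1, "tx": 0, "ty": 0, "tz": 0, "turn": 0}, {"grip": 1, "tx": 0, "ty": 0, "tz": 0, "turn": 0}], "newtons": 6}}

```text
clock: 11.25
position: [0.4112, -0.226, 0.3853]
ee_rot: [3.111, -0.422, 0.005]
force: [1.1, -0.1, -2.1]
width: 0.175
```

```bash
python3 tilt.py | head -1
```

```text
t 11.25 end (np.int64(207), np.float64(214.5)) tilt 23.0 res 1.8 T [0.048 0.047 0.07 ] F [ 1.1 -0.1 -2.1]
```

Request:
{"api": "drive_tool", "payload": {"increments": [{"grip": 1, "tx": 0, "ty": 0, "tz": 0, "turn": 0}, {"grip": 1, "tx": 0, "ty": 0, "tz": 0, "turn": 0}], "newtons": 6}}

```text
clock: 11.5
position: [0.4112, -0.226, 0.3852]
ee_rot: [3.111, -0.422, 0.005]
force: [0.7, 0.3, -1.9]
width: 0.176
```

```bash
python3 tilt.py | head -1
```

```text
t 11.5 end (np.int64(207), np.float64(214.5)) tilt 23.0 res 1.8 T [0.056 0.045 0.044] F [ 0.7  0.3 -1.9]
```

Request:
{"api": "drive_tool", "payload": {"increments": [{"grip": 1, "tx": 0, "ty": 0, "tz": 0, "turn": 0}, {"grip": 1, "tx": 0, "ty": 0, "tz": 0, "turn": 0}], "newtons": 5}}

```text
clock: 11.75
position: [0.4112, -0.226, 0.3852]
ee_rot: [3.111, -0.422, 0.005]
force: [-0.6, 0.0, -2.5]
width: 0.172
```

```bash
python3 tilt.py | head -1
```

```text
t 11.75 end (np.int64(207), np.float64(214.33333333333334)) tilt 23.0 res 1.6 T [ 0.048 -0.038  0.055] F [-0.6  0.  -2.5]
```

Request:
{"api": "drive_tool", "payload": {"increments": [{"grip": 1, "tx": 0, "ty": 0, "tz": 0, "turn": 0}, {"grip": 1, "tx": 0, "ty": 0, "tz": 0, "turn": 0}], "newtons": 4}}

```text
clock: 12.0
position: [0.4112, -0.226, 0.3853]
ee_rot: [3.111, -0.421, 0.005]
force: [1.0, -0.1, -2.1]
width: 0.172
```

```bash
python3 tilt.py | head -1
```

```text
t 12.0 end (np.int64(208), np.float64(215.0)) tilt 25.0 res 1.3 T [-0.017 -0.046 -0.011] F [ 1.  -0.1 -2.1]
```

Request:
{"api": "drive_tool", "payload": {"increments": [{"grip": 1, "tx": 0, "ty": 0, "tz": 0, "turn": 0}, {"grip": 1, "tx": 0, "ty": 0, "tz": 0, "turn": 0}, {"grip": 1, "tx": 0, "ty": 0, "tz": 0, "turn": 0}], "newtons": 15}}

```text
clock: 12.35
position: [0.4112, -0.2259, 0.3853]
ee_rot: [3.111, -0.421, 0.005]
force: [0.3, -0.3, -3.3]
width: 0.171
```

```bash
python3 look.py l2;python3 tilt.py
```

```text
origin 196 160 grip px 246 200 pos [ 0.4112 -0.2259  0.3853] az -105.43 F [ 0.3 -0.3 -3.3] T [ 0.02  0.02 -0.06] t 12.35 [ 1.39834487 -1.46703045]
t 12.45 end (np.int64(208), np.float64(215.5)) tilt 26.0 res 1.6 T [ 0.083 -0.016 -0.   ] F [-0.1 -1.  -1.8]
0 [[202.6, 200.6], [231.6, 238.8]]
10 [[204.3, 206.3], [240.8, 240.5]]
20 [[207.2, 211.7], [250.2, 241.1]]
30 [[211.1, 216.7], [259.5, 240.5]]
40 [[216.1, 221.1], [268.5, 238.9]]
```

View pics/l2.png

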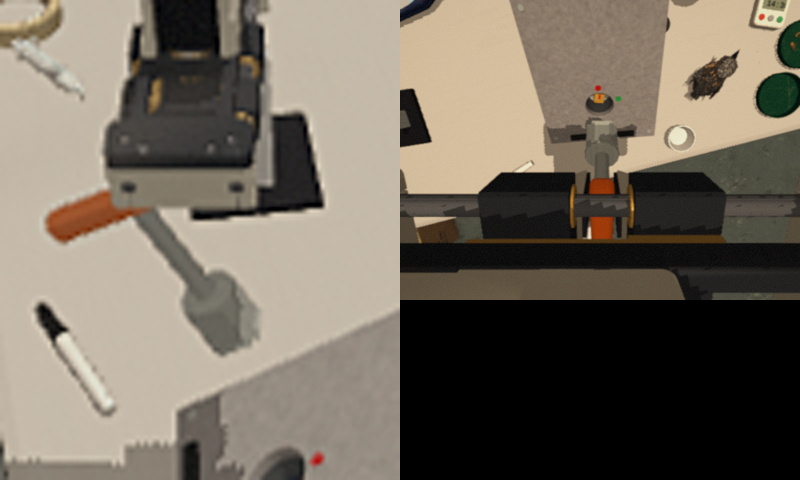

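```bash
python3 - <<'E'
from h import *
o=observe(); im=get_image('wrist')[:,:,::-1]
c=cv2.resize(im[85:215,210:350],None,fx=5,fy=5,interpolation=cv2.INTER_CUBIC); cv2.imwrite('pics/w4.png',c[:600])
a=np.radians(az(o)+90); e=-np.array([np.cos(a),np.sin(a),0]); z=np.array([0,0,1.]);G=o['position']+.0188*z
def key(t,d):
    b=np.cos(t)*e-np.sin(t)*z; k=np.cos(t)*z+np.sin(t)*e; c=G+d*b
    return [c+.055*b, c-.125*k]
f=lambda p:(proj('scene',key(*p))-[(208,215.5),(253,243.5)]).ravel()
r=least_squares(f,[.5,.045],x_scale=[.1,.01]);t,d=r.x
print('tilt',np.degrees(t),'d',d,r.fun.round(1))
q=lambda P:((wproj(P,o)-[210,85])*5).round()
print('mouth',key(t,d)[1].round(4),q(key(t,d))[1])
print('face hole, spindle top, edge strip ends',q(body(.48925,-.24306,-.18846,hatchL(0,[(.17,0,.012),(.17,0,-.008),(.236,.06,.018),(.236,-.06,.018)]))).tolist())
E
```

```text
tilt 25.817335112533144 d 0.05139122868697715 [-1.   0.   0.4 -1.8]
mouth [ 0.4191 -0.2282  0.2691] [360. 540.]
face hole, spindle top, edge strip ends [[358.0, 314.0], [355.0, 269.0], [154.0, 548.0], [598.0, 513.0]]
```

View pics/w4.png

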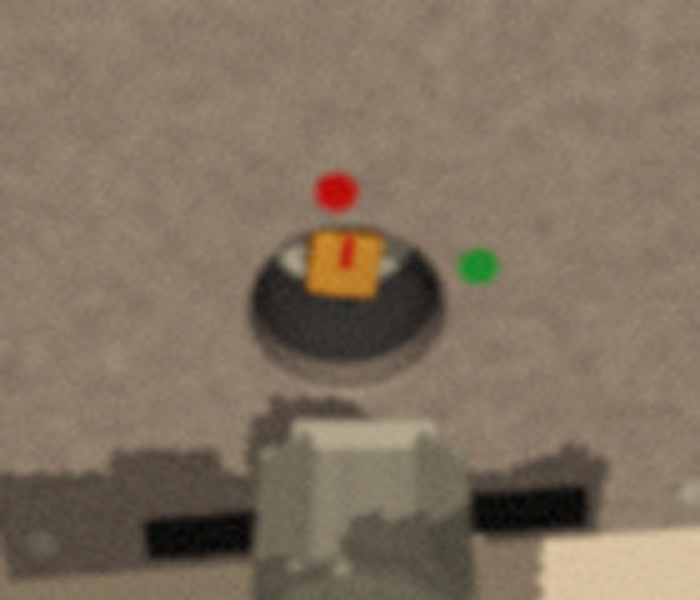

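Request:
{"api": "drive_tool", "payload": {"increments": [{"grip": 1, "tx": 0.005, "ty": 0, "tz": -0.08, "turn": -0.03}, {"grip": 1, "tx": 0.015, "ty": 0, "tz": -0.17, "turn": -0.03}, {"grip": 1, "tx": 0.03, "ty": -0.005, "tz": -0.25, "turn": -0.03}, {"grip": 1, "tx": 0.039, "ty": -0.005, "tz": -0.31, "turn": -0.03}, {"grip": 1, "tx": 0.039, "ty": -0.005, "tz": -0.34, "turn": -0.03}, {"grip": 1, "tx": 0.039, "ty": -0.005, "tz": -0.34, "turn": -0.03}, {"grip": 1, "tx": 0.039, "ty": -0.005, "tz": -0.34, "turn": -0.03}], "newtons": 20}}

```text
clock: 13.25
position: [0.4272, -0.2282, 0.2502]
ee_rot: [3.104, -0.47, 0.007]
force: [0.3, -0.1, -2.4]
width: 0.168
```

```bash
cat > w.py <<'E'
import sys
from h import *
o=observe(); im=get_image('wrist')[:,:,::-1]; s=get_image('scene')[:,:,::-1]
u,v=proj('scene',[[.45,-.234,.13]])[0].astype(int)
a=cv2.resize(im[60:240,190:370],None,fx=2.2,fy=2.2,interpolation=cv2.INTER_CUBIC)
b=cv2.resize(s[v-70:v+40,u-55:u+55],None,fx=3.6,fy=3.6,interpolation=cv2.INTER_CUBIC)
cv2.imwrite(f'pics/{sys.argv[1]}.png',np.hstack([a,b]))
print('scene origin',u-55,v-70,'pos',o['position'].round(4),'az',round(az(o),2),'F',o['force'].round(1),'T',o['ft_torque'].round(2))
E
python3 w.py i1
```

```text
scene origin 212 206 pos [ 0.4272 -0.2282  0.2502] az -107.24 F [ 0.3 -0.1 -2.4] T [ 0.09 -0.03  0.05]
```

View pics/i1.png

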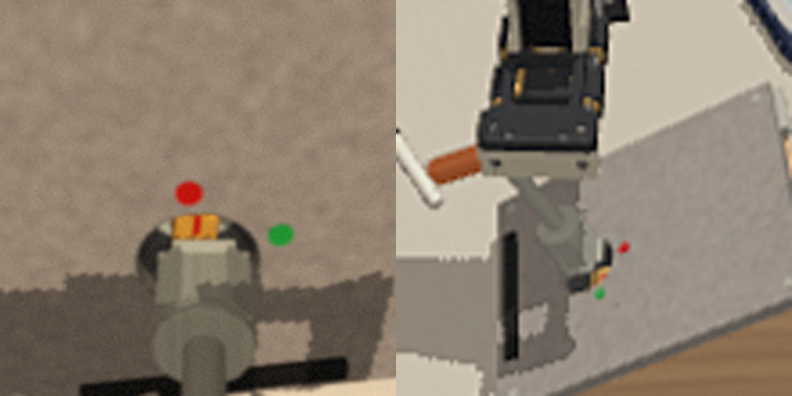

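Request:
{"api": "drive_tool", "payload": {"increments": [{"grip": 1, "tx": 0.015, "ty": -0.003, "tz": -0.026, "turn": 0}, {"grip": 1, "tx": 0.027, "ty": -0.005, "tz": -0.048, "turn": 0}, {"grip": 1, "tx": 0.04, "ty": -0.008, "tz": -0.07, "turn": 0}, {"grip": 1, "tx": 0.049, "ty": -0.009, "tz": -0.0865, "turn": 0}, {"grip": 1, "tx": 0.049, "ty": -0.009, "tz": -0.0865, "turn": 0}]}}

```text
clock: 13.85
position: [0.4468, -0.2315, 0.2145]
ee_rot: [3.104, -0.47, 0.005]
force: [-0.9, 0.1, -2.0]
width: 0.175
```

Request:
{"api": "drive_tool", "payload": {"increments": [{"grip": 1, "tx": 0.008, "ty": -0.0015, "tz": -0.014, "turn": 0}, {"grip": 1, "tx": 0.015, "ty": -0.003, "tz": -0.027, "turn": 0}, {"grip": 1, "tx": 0.015, "ty": -0.003, "tz": -0.027, "turn": 0}]}}

```text
clock: 14.15
position: [0.4526, -0.2326, 0.2028]
ee_rot: [3.105, -0.47, 0.003]
force: [-0.8, -0.5, -3.6]
width: 0.176
```

Request:
{"api": "drive_tool", "payload": {"increments": [{"grip": 1, "tx": 0.008, "ty": -0.0015, "tz": -0.014, "turn": 0}, {"grip": 1, "tx": 0.015, "ty": -0.003, "tz": -0.026, "turn": 0}, {"grip": 1, "tx": 0.015, "ty": -0.003, "tz": -0.026, "turn": 0}]}}

```text
clock: 14.45
position: [0.4606, -0.235, 0.1944]
ee_rot: [3.103, -0.47, 0.01]
force: [-4.1, -0.1, 14.5]
width: 0.172
```

Request:
{"api": "drive_tool", "payload": {"increments": [{"grip": 0, "tx": 0, "ty": 0, "tz": 0.003, "turn": 0}, {"grip": 0, "tx": 0, "ty": 0, "tz": 0.003, "turn": 0}, {"grip": 0, "tx": 0, "ty": 0, "tz": 0.003, "turn": 0}, {"grip": 0, "tx": 0, "ty": 0, "tz": 0.003, "turn": 0}]}}

```text
clock: 14.85
position: [0.4606, -0.2349, 0.1955]
ee_rot: [3.103, -0.47, 0.01]
force: [-0.3, -0.4, -0.1]
width: 0.47
```

```bash
cat > bar.py <<'E'
from h import *
st=np.array([.4543,-.2340,.1021]); w=-.18846
u0=np.array([np.cos(w)*.866,np.sin(w)*.866,.5]); r0=np.array([np.sin(w),-np.cos(w),0]); n=np.cross(r0,u0); n*=np.sign(n[2])
C=st+.099*n
o=observe(); print('C',C.round(4),'n',n.round(3),'pos',o['position'].round(4),'az',round(az(o),1),'w',round(o['width'],2),'F',o['force'].round(1))
for cam in ('scene','top'):
    im=get_image(cam).astype(int); m=((im[:,:,0]>1.9*im[:,:,2])&(im[:,:,0]-im[:,:,2]>60)&(im[:,:,0]>im[:,:,1]*1.3)).astype(np.uint8)
    c=proj(cam,[C])[0]; yy,xx=np.nonzero(m); k=np.hypot(xx-c[0],yy-c[1])<40
    pts=np.c_[xx,yy][k].astype(np.float32)
    if len(pts)<8: print(cam,'none',len(pts)); continue
    (cx,cy),(a,b),g=cv2.minAreaRect(pts); bx=cv2.boxPoints(((cx,cy),(a,b),g))
    print(cam,'C px',c.round(1),'n',len(pts),'orange box',bx.round(1).tolist())
    for d in (0,10,20,40,60,70,80,90):
        v=np.cos(np.radians(d))*u0+np.sin(np.radians(d))*r0
        print('  ',d,proj(cam,[C+.055*v,C-.055*v]).round(1).tolist())
E
python3 bar.py
```

```text
C [ 0.4057 -0.2247  0.1878] n [-0.491  0.094  0.866] pos [ 0.4606 -0.2349  0.1955] az -107.2 w 0.47 F [-0.3 -0.4 -0.1]
scene C px [249.6 263.1] n 177 orange box [[218.8000030517578, 247.89999389648438], [257.0, 231.0], [276.20001220703125, 274.5], [238.0, 291.3999938964844]]
   0 [[267.6, 255.1], [232.2, 271.0]]
   10 [[267.5, 258.0], [232.5, 268.0]]
   20 [[266.8, 261.2], [233.3, 265.0]]
   40 [[263.9, 267.6], [236.2, 259.0]]
   60 [[259.2, 273.6], [240.7, 253.5]]
   70 [[256.3, 276.2], [243.4, 251.1]]
   80 [[253.2, 278.3], [246.2, 249.1]]
   90 [[250.0, 280.0], [249.2, 247.5]]
top none 1
```

```bash
sed -i 's/^    c=proj(cam,\[C\])\[0\].*$/    c=proj(cam,[C])[0]; q,l,s,ce=cv2.connectedComponentsWithStats(m,connectivity=8); near=[i for i in range(1,q) if s[i,4]>15 and np.hypot(*(ce[i]-c))<35]; print(cam,[(s[i].tolist(),ce[i].round(1).tolist()) for i in near]); yy,xx=np.nonzero(l==max(near,key=lambda i:s[i,4],default=-1)); k=slice(None)/' bar.py; python3 bar.py | grep -v '^   '
```

```text
C [ 0.4057 -0.2247  0.1878] n [-0.491  0.094  0.866] pos [ 0.4605 -0.2349  0.1954] az -107.2 w 0.49 F [-0.5 -0.  -0.9]
scene [([229, 259, 22, 15, 167], [240.0, 266.3])]
scene C px [249.6 263.1] n 167 orange box [[227.60000610351562, 267.70001220703125], [249.6999969482422, 258.29998779296875], [252.60000610351562, 265.0], [230.5, 274.5]]
top []
top none 0
```

```bash
python3 - <<'E'
import numpy as np
w=-.18846
u=np.array([np.cos(w)*.866,np.sin(w)*.866,.5]); r=np.array([np.sin(w),-np.cos(w),0])
C=np.array([.398,-.223,.183]); p0=np.array([.4605,-.2349,.1954])
for f in (0,10,20,30,40,50,60,70,80,88):
    p=np.radians(f); P=C+.045*(np.cos(p)*u+np.sin(p)*r); t=-np.sin(p)*u+np.cos(p)*r
    turn=-min(50,f*.65); j=np.radians(-107.2+turn+180)
    T=P-.008*t-.0225*np.array([np.cos(j),np.sin(j),0]); T[2]=P[2]-.014
    print(f,T.round(4),((T-p0)/.4).round(3),round(turn/60,3))
E
```

```text
0 [ 0.4311 -0.2439  0.1915] [-0.073 -0.023 -0.01 ] -0.0
10 [ 0.4278 -0.251   0.1912] [-0.082 -0.04  -0.011] -0.108
20 [ 0.4235 -0.2575  0.1901] [-0.092 -0.056 -0.013] -0.217
30 [ 0.4182 -0.2633  0.1885] [-0.106 -0.071 -0.017] -0.325
40 [ 0.412  -0.2682  0.1862] [-0.121 -0.083 -0.023] -0.433
50 [ 0.4052 -0.2721  0.1835] [-0.138 -0.093 -0.03 ] -0.542
60 [ 0.3978 -0.2746  0.1802] [-0.157 -0.099 -0.038] -0.65
70 [ 0.3901 -0.2759  0.1767] [-0.176 -0.102 -0.047] -0.758
80 [ 0.3826 -0.2764  0.1729] [-0.195 -0.104 -0.056] -0.833
88 [ 0.377  -0.2772  0.1698] [-0.209 -0.106 -0.064] -0.833
```

Request:
{"api": "drive_tool", "payload": {"increments": [{"grip": 0, "tx": -0.03, "ty": -0.005, "tz": -0.006, "turn": 0}, {"grip": 0, "tx": -0.073, "ty": -0.015, "tz": -0.01, "turn": 0}, {"grip": 0, "tx": -0.073, "ty": -0.023, "tz": -0.01, "turn": 0}, {"grip": 0, "tx": -0.082, "ty": -0.04, "tz": -0.011, "turn": -0.108}, {"grip": 0, "tx": -0.087, "ty": -0.048, "tz": -0.012, "turn": -0.16}, {"grip": 0, "tx": -0.092, "ty": -0.056, "tz": -0.013, "turn": -0.217}, {"grip": 0, "tx": -0.099, "ty": -0.063, "tz": -0.015, "turn": -0.27}, {"grip": 0, "tx": -0.106, "ty": -0.071, "tz": -0.017, "turn": -0.325}, {"grip": 0, "tx": -0.113, "ty": -0.077, "tz": -0.02, "turn": -0.38}, {"grip": 0, "tx": -0.121, "ty": -0.083, "tz": -0.023, "turn": -0.433}]}}

```text
clock: 16.05
position: [0.4121, -0.2684, 0.1863]
ee_rot: [2.915, -1.159, 0.009]
force: [-0.4, 0.7, 0.6]
width: 0.5
```

```bash
python3 bar.py
```

```text
C [ 0.4057 -0.2247  0.1878] n [-0.491  0.094  0.866] pos [ 0.4121 -0.2684  0.1863] az -133.4 w 0.5 F [-0.4  0.7  0.6]
scene []
scene none 0
top []
top none 0
```

Request:
{"api": "drive_tool", "payload": {"increments": [{"grip": 0, "tx": -0.009, "ty": -0.005, "tz": -0.003, "turn": -0.05}, {"grip": 0, "tx": -0.017, "ty": -0.01, "tz": -0.007, "turn": -0.109}, {"grip": 0, "tx": -0.026, "ty": -0.013, "tz": -0.011, "turn": -0.16}, {"grip": 0, "tx": -0.036, "ty": -0.016, "tz": -0.015, "turn": -0.217}, {"grip": 0, "tx": -0.045, "ty": -0.018, "tz": -0.019, "turn": -0.27}, {"grip": 0, "tx": -0.055, "ty": -0.019, "tz": -0.024, "turn": -0.325}, {"grip": 0, "tx": -0.055, "ty": -0.019, "tz": -0.024, "turn": -0.325}]}}

```text
clock: 16.85
position: [0.3969, -0.2753, 0.1795]
ee_rot: [2.683, -1.632, 0.026]
force: [15.2, 7.2, 9.5]
width: 0.5
```

```bash
python3 bar.py
```

```text
C [ 0.4057 -0.2247  0.1878] n [-0.491  0.094  0.866] pos [ 0.3969 -0.2753  0.1795] az -152.6 w 0.5 F [15.2  7.2  9.5]
scene [([249, 270, 8, 8, 44], [252.7, 273.7])]
scene C px [249.6 263.1] n 44 orange box [[248.0, 271.20001220703125], [255.6999969482422, 269.70001220703125], [256.8999938964844, 275.6000061035156], [249.1999969482422, 277.20001220703125]]
   0 [[267.6, 255.1], [232.2, 271.0]]
   10 [[267.5, 258.0], [232.5, 268.0]]
   20 [[266.8, 261.2], [233.3, 265.0]]
   40 [[263.9, 267.6], [236.2, 259.0]]
   60 [[259.2, 273.6], [240.7, 253.5]]
   70 [[256.3, 276.2], [243.4, 251.1]]
   80 [[253.2, 278.3], [246.2, 249.1]]
   90 [[250.0, 280.0], [249.2, 247.5]]
top []
top none 0
```

Request:
{"api": "drive_tool", "payload": {"increments": [{"grip": 0, "tx": -0.02, "ty": -0.004, "tz": 0, "turn": 0}, {"grip": 0, "tx": -0.023, "ty": -0.004, "tz": 0, "turn": 0}, {"grip": 0, "tx": -0.023, "ty": -0.004, "tz": 0, "turn": 0}]}}

```text
clock: 17.25
position: [0.3952, -0.2743, 0.1811]
ee_rot: [-2.687, 1.618, -0.041]
force: [22.7, 8.3, -5.7]
width: 0.503
```

Request:
{"api": "drive_tool", "payload": {"increments": [{"grip": 0, "tx": 0.025, "ty": 0.01, "tz": 0, "turn": 0}, {"grip": 0, "tx": 0.025, "ty": 0.01, "tz": 0.1, "turn": 0}, {"grip": 0, "tx": 0.025, "ty": 0.01, "tz": 0.2, "turn": 0}, {"grip": 0, "tx": 0, "ty": 0.1, "tz": 0.32, "turn": 0.2}, {"grip": 0, "tx": -0.07, "ty": 0.12, "tz": 0.4, "turn": 1}, {"grip": 0, "tx": -0.07, "ty": 0.12, "tz": 0.4, "turn": 1}, {"grip": 0, "tx": -0.07, "ty": 0.12, "tz": 0.4, "turn": 1}, {"grip": 0, "tx": -0.07, "ty": 0.12, "tz": 0.4, "turn": 1}, {"grip": 0, "tx": -0.07, "ty": 0.12, "tz": 0.4, "turn": 1}, {"grip": 0, "tx": -0.07, "ty": 0.12, "tz": 0.4, "turn": 1}, {"grip": 0, "tx": -0.07, "ty": 0.12, "tz": 0.4, "turn": 1}]}}

```text
clock: 18.35
position: [0.3672, -0.2264, 0.3411]
ee_rot: [-3.124, 0.051, -0.031]
force: [0.2, -0.1, -0.0]
width: 0.499
```

```bash
python3 bar.py; python3 - <<'E'
from h import *
o=observe();im=get_image('wrist')[:,:,::-1];s=get_image('scene')[:,:,::-1]
b=cv2.resize(s[220:320,210:310],None,fx=4,fy=4,interpolation=cv2.INTER_CUBIC)
a=cv2.resize(im[20:220,190:390],None,fx=2,fy=2,interpolation=cv2.INTER_CUBIC)
cv2.imwrite('pics/k1.png',np.hstack([a,b])); np.save('o_k1.npy',np.r_[o['position'],o['ee_rot']]); print(o['position'],az(o))
P=body(.4902,-.2410,-.18846,hatchL(0,[(.17,0,.012)])); print(P)
E
```

```text
C [ 0.4057 -0.2247  0.1878] n [-0.491  0.094  0.866] pos [ 0.3672 -0.2264  0.3411] az -91.9 w 0.5 F [ 0.2 -0.1 -0. ]
scene [([225, 264, 32, 14, 224], [240.9, 270.7])]
scene C px [249.6 263.1] n 224 orange box [[223.8000030517578, 271.79998779296875], [255.10000610351562, 262.79998779296875], [257.1000061035156, 270.0], [225.8000030517578, 278.8999938964844]]
   0 [[267.6, 255.1], [232.2, 271.0]]
   10 [[267.5, 258.0], [232.5, 268.0]]
   20 [[266.8, 261.2], [233.3, 265.0]]
   40 [[263.9, 267.6], [236.2, 259.0]]
   60 [[259.2, 273.6], [240.7, 253.5]]
   70 [[256.3, 276.2], [243.4, 251.1]]
   80 [[253.2, 278.3], [246.2, 249.1]]
   90 [[250.0, 280.0], [249.2, 247.5]]
top []
top none 0
[ 0.36718953 -0.22636261  0.34106385] -92.30655932815922
[[ 0.44282955 -0.23196535  0.1193923 ]]
```

View pics/k1.png

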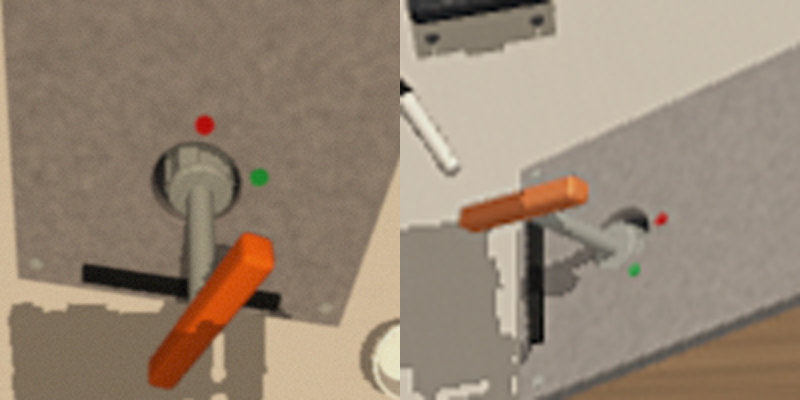

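The lock has not been turned fully. The bar, at (163,375)–(257,252) in the left crop, has turned only part way. The key leans too far to the front, so it may have tipped on or come off the spindle. I'll fit its pose.

```bash
cat > kfit.py <<'E'
from h import *
def kfit(ow,wob,sob,extra=None,C0=(.39,-.22,.18),roll=(0,)):
    """wob/sob: pixels of [y-end A, y-end B, shoulder]; wrist & scene"""
    best=None
    def pts(p):
        M=R.from_rotvec(p[3:6]).as_matrix(); return p[:3]+np.array([(0,.055,0),(0,-.055,0),(0,0,-.125+p[6])])@M.T
    def f(p): return np.r_[(wproj(pts(p),ow)-wob).ravel(),(proj('scene',pts(p))-sob).ravel(),(p[6]-.045)/.005]
    for yaw in np.arange(0,6.3,.7):
        r=least_squares(f,np.r_[C0,(R.from_euler('z',yaw)*R.from_euler('x',.4)).as_rotvec(),.045],x_scale=[.01]*3+[.3]*3+[.01],loss='soft_l1')
        if best is None or r.cost<best.cost: best=r
    return best
if __name__=='__main__':
    a=np.load('o_k1.npy'); ow=dict(position=a[:3],ee_rot=a[3:])
    wob=np.array([(257,252),(165,372),(198,188)])/2+[190,20]
    sob=np.array([(255.7,267.5),(226,275),(265.5,280)])
    r=kfit(ow,wob,sob); p=r.x; M=R.from_rotvec(p[3:6]).as_matrix()
    print('C',p[:3].round(4),'key z',M[:,2].round(3),'key y',M[:,1].round(3),'L',p[6].round(4),'cost',r.cost.round(2)); print(r.fun.round(1))
    print('mouth',(p[:3]-.125*M[:,2]).round(4))
    n=np.array([-.491,.094,.866]); print('angle to n',np.degrees(np.arccos(M[:,2]@n)))
E
python3 kfit.py
```

```text
C [ 0.379  -0.2337  0.1725] key z [-0.735 -0.013  0.678] key y [ 0.621 -0.415  0.665] L 0.0393 cost 3.37
[ 0.3 -0.3 -0.3  0.1 -0.1  0.  -1.1 -1.1  1.5  1.4 -0.8  0.2 -1.1]
mouth [ 0.4709 -0.2321  0.0878]
angle to n 18.74615790650952
```

The key pose is 18.7° off the spindle axis, bar at azimuth −34°, with the socket still over the spindle. I'll regrip it with the jaws flipped 180°, straighten it, and turn it while holding it lightly.

Request:
{"api": "drive_tool", "payload": {"increments": [{"grip": -0.1, "tx": 0, "ty": 0, "tz": 0, "turn": 1}, {"grip": -0.1, "tx": 0, "ty": 0, "tz": 0, "turn": 1}, {"grip": -0.1, "tx": 0, "ty": 0, "tz": 0, "turn": 1}, {"grip": -0.1, "tx": 0, "ty": 0, "tz": 0, "turn": 1}, {"grip": -0.1, "tx": 0, "ty": 0, "tz": 0, "turn": 1}, {"grip": -0.1, "tx": 0, "ty": 0, "tz": 0, "turn": 1}, {"grip": -0.1, "tx": 0, "ty": 0, "tz": 0, "turn": 1}]}}

```text
clock: 19.25
position: [0.3671, -0.2263, 0.3411]
ee_rot: [-2.727, -1.51, -0.013]
force: [-0.6, -0.3, -0.3]
width: 0.55
```

Request:
{"api": "drive_tool", "payload": {"increments": [{"grip": -0.1, "tx": 0, "ty": 0, "tz": 0, "turn": 1}, {"grip": -0.1, "tx": 0, "ty": 0, "tz": 0, "turn": 1}, {"grip": -0.1, "tx": 0, "ty": 0, "tz": 0, "turn": 1}, {"grip": -0.1, "tx": 0.09, "ty": -0.06, "tz": 0, "turn": 1}, {"grip": -0.1, "tx": 0.09, "ty": -0.06, "tz": 0, "turn": 1}, {"grip": -0.1, "tx": 0.09, "ty": -0.06, "tz": 0, "turn": 1}, {"grip": -0.1, "tx": 0.09, "ty": -0.06, "tz": 0, "turn": 1}]}}

```text
clock: 19.95
position: [0.4034, -0.2504, 0.3408]
ee_rot: [-1.602, -2.672, 0.008]
force: [-0.5, -0.1, 0.1]
width: 0.552
```

Request:
{"api": "drive_tool", "payload": {"increments": [{"grip": -0.1, "tx": 0, "ty": 0, "tz": 0, "turn": 0.477}, {"grip": -0.1, "tx": 0, "ty": 0, "tz": 0, "turn": 0.477}, {"grip": -0.1, "tx": 0, "ty": 0, "tz": 0, "turn": 0.477}, {"grip": -0.1, "tx": 0, "ty": 0, "tz": 0, "turn": 0.477}, {"grip": -0.1, "tx": 0, "ty": 0, "tz": 0, "turn": 0.477}]}}

```text
clock: 20.45
position: [0.4034, -0.2503, 0.3408]
ee_rot: [-0.894, -2.986, 0.018]
force: [-0.1, 0.3, 0.1]
width: 0.551
```

```bash
cat > od.py <<'E'
from h import *
o=observe(); im=get_image('wrist').astype(int)
print('pos',o['position'].round(4),'az',round(az(o),1),'q',o['joints'].round(2),'F',o['force'].round(1),'T',o['ft_torque'].round(2),'w',round(o['width'],3),'t',o['clock'])
for cam,im in (('wrist',im),('scene',get_image('scene').astype(int)),('top',get_image('top').astype(int))):
    m=((im[:,:,0]>1.9*im[:,:,2])&(im[:,:,0]-im[:,:,2]>60)&(im[:,:,0]>im[:,:,1]*1.5)).astype(np.uint8)
    q,l,s,ce=cv2.connectedComponentsWithStats(m)
    for i in range(1,q):
        if s[i,4]>40:
            yy,xx=np.nonzero(l==i); print(cam,s[i].tolist(),cv2.boxPoints(cv2.minAreaRect(np.c_[xx,yy].astype(np.float32))).round(1).tolist())
E
python3 od.py
```

```text
pos [ 0.4034 -0.2503  0.3408] az 56.7 q [ 0.57  0.13 -0.16  1.71  0.04  1.32  1.39] F [-0.1  0.3  0.1] T [ 0.07 -0.15  0.02] w 0.551 t 20.45
wrist [275, 111, 24, 108, 2100] [[274.70001220703125, 217.8000030517578], [277.5, 110.5999984741211], [298.6000061035156, 111.19999694824219], [295.8999938964844, 218.39999389648438]]
wrist [326, 226, 9, 9, 69] [[326.0, 226.0], [334.0, 226.0], [334.0, 234.0], [326.0, 234.0]]
scene [225, 264, 32, 14, 217] [[223.89999389648438, 270.79998779296875], [255.5, 262.8999938964844], [257.29998779296875, 270.20001220703125], [225.8000030517578, 278.1000061035156]]
top [239, 0, 23, 8, 69] [[238.8000030517578, 0.699999988079071], [240.60000610351562, -5.5], [262.79998779296875, 0.800000011920929], [261.0, 7.0]]
top [167, 8, 28, 13, 149] [[166.0, 18.600000381469727], [167.3000030517578, 7.5], [194.60000610351562, 10.5], [193.39999389648438, 21.600000381469727]]
top [232, 23, 23, 11, 95] [[231.6999969482422, 25.899999618530273], [233.0, 22.0], [255.1999969482422, 29.399999618530273], [253.89999389648438, 33.29999923706055]]
top [236, 43, 19, 8, 44] [[235.39999389648438, 44.79999923706055], [236.1999969482422, 42.400001525878906], [254.5, 48.5], [253.6999969482422, 50.900001525878906]]
```

Request:
{"api": "drive_tool", "payload": {"increments": [{"grip": -0.1, "tx": 0.006, "ty": 0.007, "tz": -0.1, "turn": 0}, {"grip": -0.1, "tx": 0.006, "ty": 0.007, "tz": -0.2, "turn": 0}, {"grip": -0.1, "tx": 0.006, "ty": 0.007, "tz": -0.29, "turn": 0}, {"grip": -0.1, "tx": 0.006, "ty": 0.007, "tz": -0.35, "turn": 0}, {"grip": -0.1, "tx": 0.006, "ty": 0.007, "tz": -0.39, "turn": 0}, {"grip": 1, "tx": 0.006, "ty": 0.007, "tz": -0.395, "turn": 0}, {"grip": 1, "tx": 0.006, "ty": 0.007, "tz": -0.395, "turn": 0}, {"grip": 1, "tx": 0.006, "ty": 0.007, "tz": -0.395, "turn": 0}, {"grip": 1, "tx": 0.006, "ty": 0.007, "tz": -0.395, "turn": 0}, {"grip": 1, "tx": 0.006, "ty": 0.007, "tz": -0.395, "turn": 0}, {"grip": 1, "tx": 0.006, "ty": 0.007, "tz": -0.395, "turn": 0}], "newtons": 8}}

```text
clock: 21.7
position: [0.406, -0.2477, 0.1835]
ee_rot: [-0.897, -2.987, 0.019]
force: [-1.6, 0.7, 5.5]
width: 0.224
```

```bash
python3 od.py | grep -v top
```

```text
pos [ 0.406  -0.2477  0.1835] az 56.6 q [ 0.56  0.26 -0.17  1.96  0.07  0.95  1.34] F [-1.6  0.7  5.5] T [ 0.27  0.08 -0.  ] w 0.224 t 21.7
wrist [261, 97, 43, 175, 6422] [[261.0, 97.0], [303.0, 97.0], [303.0, 271.0], [261.0, 271.0]]
wrist [269, 303, 31, 5, 108] [[269.0, 307.0], [269.0, 303.0], [299.0, 303.0], [299.0, 307.0]]
```

Request:
{"api": "drive_tool", "payload": {"increments": [{"grip": 1, "tx": 0.02, "ty": 0.003, "tz": 0.01, "turn": 0.01}, {"grip": 1, "tx": 0.04, "ty": 0.007, "tz": 0.016, "turn": 0.03}, {"grip": 1, "tx": 0.06, "ty": 0.011, "tz": 0.02, "turn": 0.05}, {"grip": 1, "tx": 0.075, "ty": 0.014, "tz": 0.02, "turn": 0.05}, {"grip": 1, "tx": 0.075, "ty": 0.014, "tz": 0.02, "turn": 0.05}], "newtons": 8}}

```text
clock: 22.35
position: [0.4375, -0.2421, 0.1919]
ee_rot: [-0.818, -3.011, 0.02]
force: [-1.8, 0.4, 4.0]
width: 0.195
```

```bash
python3 od.py | grep -v top; python3 bar.py | grep -v '^top'
```

```text
pos [ 0.4375 -0.2421  0.1919] az 59.6 q [ 0.53  0.29 -0.18  1.89  0.08  0.99  1.35] F [-1.8  0.4  4. ] T [0.29 0.12 0.08] w 0.195 t 22.35
wrist [262, 76, 40, 196, 7098] [[262.0, 76.0], [301.0, 76.0], [301.0, 271.0], [262.0, 271.0]]
C [ 0.4057 -0.2247  0.1878] n [-0.491  0.094  0.866] pos [ 0.4367 -0.2422  0.1917] az 59.6 w 0.19 F [-0.5  0.   4.9]
scene [([231, 263, 5, 7, 25], [232.9, 266.2])]
scene C px [249.6 263.1] n 25 orange box [[229.60000610351562, 264.20001220703125], [232.8000030517578, 262.6000061035156], [235.8000030517578, 268.6000061035156], [232.60000610351562, 270.20001220703125]]
   0 [[267.6, 255.1], [232.2, 271.0]]
   10 [[267.5, 258.0], [232.5, 268.0]]
   20 [[266.8, 261.2], [233.3, 265.0]]
   40 [[263.9, 267.6], [236.2, 259.0]]
   60 [[259.2, 273.6], [240.7, 253.5]]
   70 [[256.3, 276.2], [243.4, 251.1]]
   80 [[253.2, 278.3], [246.2, 249.1]]
   90 [[250.0, 280.0], [249.2, 247.5]]
```

```bash
cat > arc.py <<'E'
import numpy as np,sys
w=-.18846;u=np.array([np.cos(w)*.866,np.sin(w)*.866,.5]); r=np.array([np.sin(w),-np.cos(w),0]);n=np.array([-.491,.094,.866])
a,b,st,rad,press=map(float,sys.argv[1:])
P=lambda f:rad*(np.cos(np.radians(f))*u+np.sin(np.radians(f))*r)
A=lambda f:-np.degrees(np.arctan2(np.sin(np.radians(f)),.866*np.cos(np.radians(f))))
for f in np.arange(a,b+.1,st):
    d=(P(f)-P(a)-press*n*min(1,(f-a)/10))/.4; print(f'{{"grip": 1, "tx": {d[0]:.3f}, "ty": {d[1]:.3f}, "tz": {d[2]:.3f}, "turn": {(A(f)-A(a))/60:.3f}}},',f)
E
python3 arc.py 17 90 4 .04 .002
```

```text
{"grip": 1, "tx": 0.000, "ty": 0.000, "tz": 0.000, "turn": 0.000}, 17.0
{"grip": 1, "tx": -0.002, "ty": -0.006, "tz": -0.003, "turn": -0.074}, 21.0
{"grip": 1, "tx": -0.005, "ty": -0.012, "tz": -0.006, "turn": -0.148}, 25.0
{"grip": 1, "tx": -0.008, "ty": -0.018, "tz": -0.008, "turn": -0.220}, 29.0
{"grip": 1, "tx": -0.012, "ty": -0.023, "tz": -0.010, "turn": -0.290}, 33.0
{"grip": 1, "tx": -0.017, "ty": -0.028, "tz": -0.012, "turn": -0.360}, 37.0
{"grip": 1, "tx": -0.022, "ty": -0.033, "tz": -0.014, "turn": -0.428}, 41.0
{"grip": 1, "tx": -0.027, "ty": -0.037, "tz": -0.017, "turn": -0.494}, 45.0
{"grip": 1, "tx": -0.032, "ty": -0.041, "tz": -0.019, "turn": -0.560}, 49.0
{"grip": 1, "tx": -0.037, "ty": -0.044, "tz": -0.022, "turn": -0.624}, 53.0
{"grip": 1, "tx": -0.043, "ty": -0.047, "tz": -0.025, "turn": -0.687}, 57.0
{"grip": 1, "tx": -0.049, "ty": -0.050, "tz": -0.028, "turn": -0.749}, 61.0
{"grip": 1, "tx": -0.054, "ty": -0.052, "tz": -0.031, "turn": -0.809}, 65.0
{"grip": 1, "tx": -0.060, "ty": -0.054, "tz": -0.034, "turn": -0.869}, 69.0
{"grip": 1, "tx": -0.066, "ty": -0.055, "tz": -0.038, "turn": -0.929}, 73.0
{"grip": 1, "tx": -0.073, "ty": -0.056, "tz": -0.041, "turn": -0.987}, 77.0
{"grip": 1, "tx": -0.079, "ty": -0.056, "tz": -0.044, "turn": -1.046}, 81.0
{"grip": 1, "tx": -0.085, "ty": -0.056, "tz": -0.048, "turn": -1.104}, 85.0
{"grip": 1, "tx": -0.091, "ty": -0.055, "tz": -0.051, "turn": -1.161}, 89.0
```

Request:
{"api": "drive_tool", "payload": {"increments": [{"grip": 1, "tx": -0.002, "ty": -0.006, "tz": -0.003, "turn": -0.074}, {"grip": 1, "tx": -0.005, "ty": -0.012, "tz": -0.006, "turn": -0.148}, {"grip": 1, "tx": -0.008, "ty": -0.018, "tz": -0.008, "turn": -0.22}, {"grip": 1, "tx": -0.012, "ty": -0.023, "tz": -0.01, "turn": -0.29}, {"grip": 1, "tx": -0.017, "ty": -0.028, "tz": -0.012, "turn": -0.36}, {"grip": 1, "tx": -0.022, "ty": -0.033, "tz": -0.014, "turn": -0.428}, {"grip": 1, "tx": -0.027, "ty": -0.037, "tz": -0.017, "turn": -0.494}, {"grip": 1, "tx": -0.032, "ty": -0.041, "tz": -0.019, "turn": -0.56}]}}

```text
clock: 23.4
position: [0.4242, -0.2587, 0.1843]
ee_rot: [-1.656, -2.641, 0.008]
force: [0.2, 1.1, 2.1]
width: 0.231
```

```bash
python3 od.py | grep -v top; python3 bar.py | grep -v '^top'|head -3
```

```text
pos [ 0.4242 -0.2587  0.1843] az 25.8 q [ 0.49  0.29 -0.06  1.91  0.02  0.97  0.86] F [0.2 1.1 2.1] T [ 0.24 -0.26  0.18] w 0.231 t 23.4
wrist [246, 58, 58, 214, 8843] [[241.5, 60.0], [285.3999938964844, 56.29999923706055], [303.29998779296875, 270.8999938964844], [259.3999938964844, 274.6000061035156]]
wrist [359, 224, 17, 16, 220] [[359.0, 224.0], [375.0, 224.0], [375.0, 239.0], [359.0, 239.0]]
C [ 0.4057 -0.2247  0.1878] n [-0.491  0.094  0.866] pos [ 0.424  -0.2587  0.1842] az 26.1 w 0.23 F [ 0.1 -1.1  3.2]
scene [([258, 267, 6, 6, 21], [260.7, 269.8])]
scene C px [249.6 263.1] n 21 orange box [[257.5, 270.5], [261.5, 266.5], [264.0, 269.0], [260.0, 273.0]]
```

Request:
{"api": "drive_tool", "payload": {"increments": [{"grip": 1, "tx": -0.005, "ty": -0.003, "tz": -0.003, "turn": -0.064}, {"grip": 1, "tx": -0.011, "ty": -0.006, "tz": -0.006, "turn": -0.127}, {"grip": 1, "tx": -0.017, "ty": -0.009, "tz": -0.009, "turn": -0.189}, {"grip": 1, "tx": -0.022, "ty": -0.011, "tz": -0.012, "turn": -0.249}, {"grip": 1, "tx": -0.028, "ty": -0.013, "tz": -0.015, "turn": -0.309}, {"grip": 1, "tx": -0.034, "ty": -0.014, "tz": -0.019, "turn": -0.369}]}}

```text
clock: 24.25
position: [0.4107, -0.2648, 0.177]
ee_rot: [-2.129, -2.278, 0.002]
force: [-1.2, -1.2, 8.1]
width: 0.248
```

```bash
python3 od.py | grep -v top; python3 bar.py | grep -v '^top'|head -3
```

```text
pos [ 0.4107 -0.2648  0.177 ] az 3.9 q [ 0.46  0.28  0.01  1.94 -0.01  0.94  0.54] F [-1.2 -1.2  8.1] T [-0.25  0.18  0.24] w 0.248 t 24.25
wrist [230, 45, 74, 227, 10334] [[226.89999389648438, 47.79999923706055], [273.0, 41.599998474121094], [303.8999938964844, 270.8999938964844], [257.8999938964844, 277.1000061035156]]
wrist [381, 187, 18, 17, 246] [[381.0, 187.0], [398.0, 187.0], [398.0, 203.0], [381.0, 203.0]]
scene [251, 268, 8, 10, 49] [[249.0, 272.0], [253.5, 267.5], [259.5, 273.5], [255.0, 278.0]]
C [ 0.4057 -0.2247  0.1878] n [-0.491  0.094  0.866] pos [ 0.4105 -0.2649  0.177 ] az 4.0 w 0.25 F [-1.3 -1.2  6.4]
scene [([251, 268, 8, 10, 47], [254.5, 272.8])]
scene C px [249.6 263.1] n 47 orange box [[249.5, 272.5], [254.0, 268.0], [259.0, 273.0], [254.5, 277.5]]
```

Request:
{"api": "drive_tool", "payload": {"increments": [{"grip": 1, "tx": -0.007, "ty": -0.001, "tz": -0.001, "turn": -0.06}, {"grip": 1, "tx": -0.013, "ty": -0.001, "tz": -0.003, "turn": -0.12}, {"grip": 1, "tx": -0.019, "ty": -0.001, "tz": -0.005, "turn": -0.175}, {"grip": 1, "tx": -0.025, "ty": 0, "tz": -0.008, "turn": -0.23}, {"grip": 1, "tx": -0.025, "ty": 0, "tz": -0.008, "turn": -0.23}]}}

```text
clock: 25.0
position: [0.4006, -0.2643, 0.1733]
ee_rot: [-2.383, -2.009, -0.003]
force: [3.4, 0.8, -4.3]
width: 0.251
```

```bash
python3 od.py | grep -v top; python3 bar.py | grep -v '^top'|head -3
```

```text
pos [ 0.4006 -0.2643  0.1733] az -9.7 q [ 0.43  0.27  0.06  1.97 -0.03  0.92  0.34] F [ 3.4  0.8 -4.3] T [ 0.24 -0.77  0.23] w 0.251 t 25.0
wrist [223, 35, 82, 237, 11219] [[220.10000610351562, 38.900001525878906], [268.1000061035156, 31.399999618530273], [305.8999938964844, 270.5], [257.8999938964844, 278.1000061035156]]
wrist [390, 162, 19, 18, 269] [[390.0, 162.0], [408.0, 162.0], [408.0, 179.0], [390.0, 179.0]]
scene [246, 270, 9, 9, 62] [[246.0, 270.0], [254.0, 270.0], [254.0, 278.0], [246.0, 278.0]]
C [ 0.4057 -0.2247  0.1878] n [-0.491  0.094  0.866] pos [ 0.4008 -0.2644  0.1735] az -9.6 w 0.25 F [ 2.3  1.9 -4.6]
scene [([244, 263, 8, 4, 28], [248.0, 264.4]), ([246, 270, 9, 9, 64], [249.9, 273.7])]
scene C px [249.6 263.1] n 64 orange box [[246.0, 270.0], [254.0, 270.0], [254.0, 278.0], [246.0, 278.0]]
```

Request:
{"api": "drive_tool", "payload": {"increments": [{"grip": 1, "tx": -0.008, "ty": 0.0, "tz": -0.002, "turn": -0.06}, {"grip": 1, "tx": -0.016, "ty": 0.001, "tz": -0.005, "turn": -0.12}, {"grip": 1, "tx": -0.022, "ty": 0.002, "tz": -0.007, "turn": -0.15}, {"grip": 1, "tx": -0.022, "ty": 0.002, "tz": -0.007, "turn": -0.15}]}}

```text
clock: 25.65
position: [0.3926, -0.2631, 0.1705]
ee_rot: [-2.532, -1.818, -0.007]
force: [6.8, 3.3, -8.3]
width: 0.255
```

```bash
python3 od.py | grep -v top; python3 bar.py | grep -v '^top'|head -3
```

```text
pos [ 0.3926 -0.2631  0.1705] az -18.6 q [ 0.42  0.26  0.08  1.99 -0.05  0.91  0.21] F [ 6.8  3.3 -8.3] T [ 0.44 -1.54  0.12] w 0.255 t 25.65
wrist [214, 31, 92, 241, 11781] [[211.0, 35.400001525878906], [260.6000061035156, 25.899999618530273], [307.6000061035156, 270.29998779296875], [258.0, 279.79998779296875]]
wrist [394, 142, 20, 19, 288] [[390.5, 151.5], [404.0, 138.0], [416.5, 150.5], [403.0, 164.0]]
scene [243, 271, 9, 9, 61] [[242.8000030517578, 271.0], [249.6999969482422, 269.70001220703125], [251.5, 278.5], [244.60000610351562, 279.8999938964844]]
C [ 0.4057 -0.2247  0.1878] n [-0.491  0.094  0.866] pos [ 0.3928 -0.2631  0.1706] az -18.6 w 0.26 F [ 6.   1.8 -8.9]
scene [([243, 264, 8, 4, 32], [246.5, 265.5]), ([243, 271, 9, 9, 63], [247.1, 274.8])]
scene C px [249.6 263.1] n 63 orange box [[243.0, 271.0], [251.0, 271.0], [251.0, 279.0], [243.0, 279.0]]
```

Request:
{"api": "drive_tool", "payload": {"increments": [{"grip": 1, "tx": 0.012, "ty": -0.002, "tz": 0.003, "turn": 0.06}, {"grip": 1, "tx": 0.022, "ty": -0.003, "tz": 0.006, "turn": 0.12}, {"grip": 1, "tx": 0.026, "ty": -0.003, "tz": 0.006, "turn": 0.15}, {"grip": 1, "tx": 0.026, "ty": -0.003, "tz": 0.006, "turn": 0.15}, {"grip": 1, "tx": 0.026, "ty": -0.003, "tz": 0.006, "turn": 0.15}, {"grip": 1, "tx": 0.026, "ty": -0.003, "tz": 0.006, "turn": 0.15}]}}

```text
clock: 26.5
position: [0.4023, -0.2655, 0.1734]
ee_rot: [-2.382, -2.011, -0.002]
force: [-3.6, -2.6, 4.8]
width: 0.249
```

```bash
python3 od.py | grep -v top; python3 bar.py | grep -v '^top'|head -3
```

```text
pos [ 0.4023 -0.2655  0.1734] az -9.6 q [ 0.43  0.27  0.06  1.97 -0.03  0.92  0.34] F [-3.6 -2.6  4.8] T [-0.37  0.6   0.09] w 0.249 t 26.5
wrist [224, 33, 80, 239, 11395] [[221.10000610351562, 36.29999923706055], [269.70001220703125, 29.200000762939453], [305.0, 270.70001220703125], [256.5, 277.79998779296875]]
wrist [387, 160, 18, 18, 266] [[387.0, 160.0], [404.0, 160.0], [404.0, 177.0], [387.0, 177.0]]
scene [247, 270, 9, 9, 62] [[247.0, 278.0], [247.0, 270.0], [255.0, 270.0], [255.0, 278.0]]
C [ 0.4057 -0.2247  0.1878] n [-0.491  0.094  0.866] pos [ 0.4023 -0.2655  0.1734] az -9.6 w 0.25 F [-3.3 -1.7  4.6]
scene [([245, 263, 8, 4, 28], [248.5, 264.5]), ([247, 270, 9, 9, 63], [250.7, 273.7])]
scene C px [249.6 263.1] n 63 orange box [[247.0, 278.0], [247.0, 270.0], [255.0, 270.0], [255.0, 278.0]]
```

```bash
python3 - <<'E'
from h import *
o=observe(); w=-.18846
u=np.array([np.cos(w)*.866,np.sin(w)*.866,.5]); r=np.array([np.sin(w),-np.cos(w),0]);n=np.array([-.491,.094,.866]);C=np.array([.4057,-.2247,.1878])
# box near-free end (far end in wrist), bar top face +9mm ; fit phi and lean (about hinge axis r) from wrist line + scene end
def pts(p):
    M=R.from_rotvec(p[1]*r).as_matrix(); st=C-.099*n; c=st+M@(C-st)
    v=M@(np.cos(p[0])*u+np.sin(p[0])*r); nn=M@n
    return c+p[2]*nn,v,nn
for f in (70,75,80,85,90):
  for l in (-.1,0,.1):
    c,v,nn=pts([np.radians(f),l,0])
    print(f,l,'wrist far end top',wproj([c-.055*v+.009*nn],o).round(0).tolist(),'mid',wproj([c+.009*nn],o).round(0).tolist(),'scene near end',proj('scene',[c+.055*v]).round(1).tolist(), 'tiltvert',np.degrees(np.arccos(nn[2])).round(0))
E
```

```text
70 -0.1 wrist far end top [[243.0, 50.0]] mid [[284.0, 188.0]] scene near end [[260.1, 275.2]] tiltvert 24.0
70 0 wrist far end top [[223.0, 52.0]] mid [[261.0, 186.0]] scene near end [[256.3, 276.2]] tiltvert 30.0
70 0.1 wrist far end top [[207.0, 56.0]] mid [[241.0, 183.0]] scene near end [[252.6, 277.3]] tiltvert 36.0
75 -0.1 wrist far end top [[253.0, 45.0]] mid [[284.0, 188.0]] scene near end [[258.5, 276.2]] tiltvert 24.0
75 0 wrist far end top [[232.0, 48.0]] mid [[261.0, 186.0]] scene near end [[254.8, 277.3]] tiltvert 30.0
75 0.1 wrist far end top [[214.0, 51.0]] mid [[241.0, 183.0]] scene near end [[251.2, 278.5]] tiltvert 36.0
80 -0.1 wrist far end top [[264.0, 41.0]] mid [[284.0, 188.0]] scene near end [[256.8, 277.2]] tiltvert 24.0
80 0 wrist far end top [[241.0, 44.0]] mid [[261.0, 186.0]] scene near end [[253.2, 278.3]] tiltvert 30.0
80 0.1 wrist far end top [[222.0, 47.0]] mid [[241.0, 183.0]] scene near end [[249.8, 279.6]] tiltvert 36.0
85 -0.1 wrist far end top [[276.0, 38.0]] mid [[284.0, 188.0]] scene near end [[255.1, 278.0]] tiltvert 24.0
85 0 wrist far end top [[251.0, 41.0]] mid [[261.0, 186.0]] scene near end [[251.6, 279.2]] tiltvert 30.0
85 0.1 wrist far end top [[231.0, 44.0]] mid [[241.0, 183.0]] scene near end [[248.3, 280.6]] tiltvert 36.0
90 -0.1 wrist far end top [[288.0, 36.0]] mid [[284.0, 188.0]] scene near end [[253.4, 278.6]] tiltvert 24.0
90 0 wrist far end top [[262.0, 39.0]] mid [[261.0, 186.0]] scene near end [[250.0, 279.9]] tiltvert 30.0
90 0.1 wrist far end top [[240.0, 42.0]] mid [[241.0, 183.0]] scene near end [[246.8, 281.5]] tiltvert 36.0
```

Request:
{"api": "drive_tool", "payload": {"increments": [{"grip": 1, "tx": -0.012, "ty": 0.002, "tz": -0.003, "turn": -0.06}, {"grip": 1, "tx": -0.024, "ty": 0.004, "tz": -0.006, "turn": -0.12}, {"grip": 1, "tx": -0.034, "ty": 0.006, "tz": -0.009, "turn": -0.17}, {"grip": 1, "tx": -0.042, "ty": 0.008, "tz": -0.012, "turn": -0.2}, {"grip": 1, "tx": -0.042, "ty": 0.008, "tz": -0.012, "turn": -0.2}]}}

```text
clock: 27.25
position: [0.3867, -0.2617, 0.1686]
ee_rot: [-2.581, -1.752, -0.009]
force: [7.3, 2.0, -5.7]
width: 0.265
```

```bash
python3 od.py | grep -v top
```

```text
pos [ 0.3867 -0.2617  0.1686] az -21.6 q [ 0.42  0.25  0.09  2.01 -0.05  0.9   0.16] F [ 7.3  2.  -5.7] T [ 0.32 -1.53  0.24] w 0.265 t 27.25
wrist [206, 33, 100, 239, 11822] [[202.39999389648438, 38.400001525878906], [251.89999389648438, 27.0], [308.1000061035156, 270.29998779296875], [258.6000061035156, 281.70001220703125]]
wrist [402, 134, 20, 19, 297] [[402.0, 134.0], [421.0, 134.0], [421.0, 152.0], [402.0, 152.0]]
wrist [497, 415, 10, 5, 41] [[497.0, 415.0], [506.0, 415.0], [506.0, 419.0], [497.0, 419.0]]
scene [241, 271, 8, 10, 59] [[241.0, 271.0], [248.0, 271.0], [248.0, 280.0], [241.0, 280.0]]
```

Request:
{"api": "drive_tool", "payload": {"increments": [{"grip": 1, "tx": 0.014, "ty": -0.003, "tz": 0.004, "turn": 0.06}, {"grip": 1, "tx": 0.028, "ty": -0.006, "tz": 0.008, "turn": 0.12}, {"grip": 1, "tx": 0.042, "ty": -0.008, "tz": 0.012, "turn": 0.18}, {"grip": 1, "tx": 0.046, "ty": -0.008, "tz": 0.012, "turn": 0.2}, {"grip": 1, "tx": 0.046, "ty": -0.008, "tz": 0.012, "turn": 0.2}, {"grip": 1, "tx": 0.046, "ty": -0.008, "tz": 0.012, "turn": 0.2}]}}

```text
clock: 28.0
position: [0.404, -0.2663, 0.1739]
ee_rot: [-2.383, -2.011, -0.003]
force: [-4.1, -2.7, 6.5]
width: 0.247
```

```bash
python3 od.py | grep -v top
```

```text
pos [ 0.404  -0.2663  0.1739] az -9.7 q [ 0.43  0.28  0.06  1.96 -0.03  0.92  0.34] F [-4.1 -2.7  6.5] T [-0.49  1.02  0.13] w 0.247 t 28.0
wrist [223, 31, 81, 241, 11485] [[220.6999969482422, 34.70000076293945], [269.20001220703125, 27.600000381469727], [305.1000061035156, 270.70001220703125], [256.6000061035156, 277.8999938964844]]
wrist [383, 159, 19, 18, 272] [[383.0, 159.0], [401.0, 159.0], [401.0, 176.0], [383.0, 176.0]]
scene [247, 270, 9, 9, 61] [[246.8000030517578, 270.1000061035156], [253.39999389648438, 268.3999938964844], [255.60000610351562, 277.3999938964844], [249.0, 279.0]]
```

Request:
{"api": "drive_tool", "payload": {"increments": [{"grip": 0.44, "tx": 0, "ty": 0, "tz": 0, "turn": 0}, {"grip": 0.44, "tx": 0, "ty": 0, "tz": 0, "turn": 0}, {"grip": 0.44, "tx": 0, "ty": 0.02, "tz": -0.002, "turn": 0}, {"grip": 0.44, "tx": 0.001, "ty": 0.045, "tz": -0.005, "turn": 0}, {"grip": 0.44, "tx": 0.002, "ty": 0.07, "tz": -0.008, "turn": 0}, {"grip": 0.44, "tx": 0.002, "ty": 0.1, "tz": -0.011, "turn": 0}, {"grip": 0.44, "tx": 0.002, "ty": 0.1, "tz": -0.011, "turn": 0}]}}

```text
clock: 28.85
position: [0.4048, -0.2237, 0.1692]
ee_rot: [-2.379, -2.014, -0.003]
force: [-0.4, -0.5, 0.9]
width: 0.277
```

```bash
python3 od.py | grep -v top
```

```text
pos [ 0.4048 -0.2237  0.1692] az -9.5 q [ 0.37  0.25  0.03  2.01 -0.03  0.9   0.26] F [-0.4 -0.5  0.9] T [-0.03  0.08 -0.  ] w 0.277 t 28.85
wrist [234, 94, 69, 178, 8077] [[232.1999969482422, 96.9000015258789], [279.70001220703125, 90.9000015258789], [302.3999938964844, 270.79998779296875], [254.89999389648438, 276.79998779296875]]
wrist [391, 233, 18, 9, 118] [[391.0, 233.0], [408.0, 233.0], [408.0, 241.0], [391.0, 241.0]]
wrist [260, 303, 53, 35, 1584] [[259.8999938964844, 303.0], [311.29998779296875, 302.0], [312.0, 336.0], [260.6000061035156, 337.0]]
scene [244, 258, 10, 13, 78] [[244.0, 259.0], [250.0, 257.0], [253.89999389648438, 268.70001220703125], [247.89999389648438, 270.70001220703125]]
```

Request:
{"api": "drive_tool", "payload": {"increments": [{"grip": 0.44, "tx": 0, "ty": 0, "tz": 0, "turn": 0.1}, {"grip": 1, "tx": 0, "ty": 0, "tz": 0, "turn": 0.1}, {"grip": 1, "tx": 0, "ty": 0, "tz": 0, "turn": 0.1}, {"grip": 1, "tx": 0, "ty": 0, "tz": 0, "turn": 0.1}, {"grip": 1, "tx": -0.006, "ty": 0.001, "tz": 0.011, "turn": 0.1}, {"grip": 1, "tx": -0.012, "ty": 0.002, "tz": 0.022, "turn": 0.1}, {"grip": 1, "tx": -0.02, "ty": 0.004, "tz": 0.036, "turn": 0.1}, {"grip": 1, "tx": -0.03, "ty": 0.006, "tz": 0.052, "turn": 0.1}], "newtons": 12}}

```text
clock: 29.8
position: [0.3926, -0.2236, 0.1908]
ee_rot: [-2.274, -2.134, -0.001]
force: [0.1, -0.1, -2.4]
width: 0.236
```

```bash
python3 od.py | grep -v top
```

```text
pos [ 0.3926 -0.2236  0.1908] az -3.6 q [ 0.39  0.21  0.02  2.01 -0.02  0.95  0.36] F [ 0.1 -0.1 -2.4] T [-0.04 -0.07 -0.03] w 0.236 t 29.8
wrist [253, 93, 52, 179, 7919] [[251.89999389648438, 93.69999694824219], [298.8999938964844, 92.30000305175781], [304.3999938964844, 271.0], [257.3999938964844, 272.3999938964844]]
wrist [398, 232, 17, 10, 138] [[398.0, 232.0], [414.0, 232.0], [414.0, 241.0], [398.0, 241.0]]
wrist [260, 303, 48, 36, 1522] [[260.0, 303.0], [307.0, 303.0], [307.0, 338.0], [260.0, 338.0]]
scene [239, 253, 10, 13, 87] [[238.10000610351562, 253.3000030517578], [244.3000030517578, 250.89999389648438], [249.3000030517578, 263.29998779296875], [243.10000610351562, 265.79998779296875]]
```

Request:
{"api": "drive_tool", "payload": {"increments": [{"grip": 1, "tx": -0.01, "ty": 0.002, "tz": 0.018, "turn": 0}, {"grip": 1, "tx": -0.022, "ty": 0.004, "tz": 0.038, "turn": 0}, {"grip": 1, "tx": -0.034, "ty": 0.006, "tz": 0.06, "turn": 0}, {"grip": 1, "tx": -0.045, "ty": 0.008, "tz": 0.08, "turn": 0}, {"grip": 1, "tx": -0.055, "ty": 0.01, "tz": 0.1, "turn": 0}, {"grip": 1, "tx": -0.055, "ty": 0.01, "tz": 0.12, "turn": 0}]}}

```text
clock: 30.55
position: [0.3702, -0.2198, 0.2398]
ee_rot: [-2.276, -2.134, -0.002]
force: [0.9, -1.3, -2.9]
width: 0.229
```

Request:
{"api": "drive_tool", "payload": {"increments": [{"grip": 1, "tx": -0.01, "ty": 0, "tz": 0.08, "turn": 0}, {"grip": 1, "tx": -0.01, "ty": 0, "tz": 0.18, "turn": 0}, {"grip": 1, "tx": -0.01, "ty": 0, "tz": 0.3, "turn": 0}, {"grip": 1, "tx": -0.01, "ty": 0, "tz": 0.38, "turn": 0}, {"grip": 1, "tx": -0.01, "ty": 0, "tz": 0.38, "turn": 0}, {"grip": 1, "tx": -0.01, "ty": 0, "tz": 0.38, "turn": 0}], "newtons": 20}}

```text
clock: 31.15
position: [0.3663, -0.2198, 0.3921]
ee_rot: [-2.276, -2.135, -0.002]
force: [0.3, -0.6, -2.9]
width: 0.221
```

```bash
cat > ptr.py <<'E'
from h import *
o=observe(); im=get_image('scene').astype(int); t=get_image('top').astype(int); wv=get_image('wrist').astype(int)
b=lambda s,y,z:body(.4902,-.2410,-.18846,hatchL(0,[(s,y,z)]))
print('pos',o['position'].round(4),'az',round(az(o),1),'w',o['width'],'F',o['force'].round(1),'t',o['clock'])
for cam,I in (('scene',im),('top',t),('wrist',wv)):
    P=(lambda X:wproj(X,o)) if cam=='wrist' else (lambda X:proj(cam,X))
    c=P(b(.17,0,-.008))[0]; print(cam,'spindle px',c.round(1),'face hole',P(b(.17,0,.012))[0].round(1),'strip',P(np.vstack([b(.236,.06,.018),b(.236,-.06,.018)])).round(1).tolist())
    for nm,m in (('red',(I[:,:,0]>110)&(I[:,:,1]<60)&(I[:,:,2]<70)),('green',(I[:,:,1]>1.6*I[:,:,0])&(I[:,:,1]>90)),('brass',(I[:,:,0]>140)&(I[:,:,2]<90)&(I[:,:,1]>85)),('orange',(I[:,:,0]>1.9*I[:,:,2])&(I[:,:,0]-I[:,:,2]>60)&(I[:,:,0]>I[:,:,1]*1.5))):
        q,l,s,ce=cv2.connectedComponentsWithStats(m.astype(np.uint8))
        for i in range(1,q):
            if s[i,4]>2 and np.hypot(*(ce[i]-c))<60: print('  ',nm,s[i].tolist(),ce[i].round(1).tolist())
E
python3 ptr.py
```

```text
pos [ 0.3663 -0.2198  0.3921] az -3.7 w 0.2211342415102077 F [ 0.3 -0.6 -2.9] t 31.15
scene spindle px [268.7 282.5] face hole [264.9 278.8] strip [[243.3, 269.5], [243.6, 304.6]]
   red [274, 274, 2, 2, 3] [274.7, 274.7]
   green [267, 286, 3, 3, 7] [268.0, 287.0]
   brass [266, 280, 5, 5, 14] [267.9, 281.9]
   brass [325, 291, 3, 1, 3] [326.0, 291.0]
   brass [311, 294, 17, 4, 37] [320.5, 295.3]
   brass [312, 306, 14, 4, 26] [318.8, 307.9]
   brass [275, 308, 36, 4, 51] [292.5, 309.4]
   orange [274, 273, 3, 3, 7] [275.0, 274.3]
top spindle px [347.7 260.2] face hole [347.1 261.5] strip [[319.4, 271.1], [354.9, 290.6]]
wrist spindle px [350.8 179.3] face hole [345.5 180.6] strip [[304.2, 126.1], [292.0, 214.1]]
   red [295, 148, 6, 50, 85] [298.9, 171.5]
   red [371, 183, 7, 7, 34] [373.8, 186.1]
   brass [346, 172, 16, 16, 199] [354.1, 178.7]
   brass [373, 190, 3, 1, 3] [374.0, 190.0]
   brass [301, 197, 1, 14, 14] [301.0, 203.5]
   orange [361, 173, 3, 5, 10] [362.2, 175.1]
   orange [351, 179, 6, 8, 32] [353.3, 182.7]
   orange [360, 179, 5, 4, 9] [362.3, 180.6]
   orange [370, 182, 9, 9, 60] [373.8, 186.1]
```

```bash
python3 - <<'E'
from h import *
o=observe(); I=get_image('wrist')[168:200,338:384].astype(int)
g=lambda p: '#' if p[0]>1.9*p[1] and p[0]>90 else ('b' if p[0]>1.6*p[2] else ('G' if p[1]>1.4*p[0] else '.'))
print('\n'.join(''.join(g(p) for p in r) for r in I))
P=lambda s,y:(wproj(body(.4902,-.2410,-.18846,hatchL(0,[(s,y,-.008)])),o)[0]-[338,168]).round(1)
print('centre',P(.17,0),'up',P(.16,0),'right',P(.17,-.01))
E
```

```text
..............................................
..............................................
..............................................
......................bbbb....................
..............bbbbbbbbbbbbb...................
.........bbbbbbbbbbbbbbbbbbb..................
........bbbbbbbbbbbbbbbbbbbb..................
........bbbbbbbbbbbbbbbbbbbb..................
........bbbbbbbbbbbbbbbbbbbb..................
........bbbbbbbbbbbbbbbbbbbb..................
.........bbbbbbbbbbbbbbbbbbb..................
.........bbbbbbbbbbbbbbbbbbbb.................
.........bbbbbb##bbbbbbbbbbbb.................
.........bbbbb###bbbbbbbbbbbb.................
..........bbbbb##bbbbbbbbbbbb.....bbbb........
..........bbbbb##bbbbbbbbbbbb....b#####b......
..........bbbbb###bbbbbbbbbb....b#######b.....
..........bbbbb###bbbbbb........b#######b.....
.........bbbbbb##bbbb...........#########.....
..........bbbbbb................#########.....
................................b#######b.....
.................................######b......
.................................bb###b.......
..............................................
..............................................
..............................................
..............................................
..............................................
..............................................
..............................................
..............................................
..............................................
centre [14.4 12.1] up [21.7 13.5] right [13.1 19.5]
```

The spindle pointer reads about 68–72° from upslope, so the lock is at about 1.2 rad. I'll squeeze harder so the key lines up with the pads.

Request:
{"api": "drive_tool", "payload": {"increments": [{"grip": 1, "tx": 0, "ty": 0.1, "tz": 0, "turn": 0}, {"grip": 1, "tx": 0, "ty": 0.2, "tz": 0, "turn": 0}, {"grip": 1, "tx": 0, "ty": 0.2, "tz": 0, "turn": 0}, {"grip": 1, "tx": 0, "ty": 0.2, "tz": 0, "turn": 0}], "newtons": 50}}

```text
clock: 31.75
position: [0.3653, -0.1389, 0.3899]
ee_rot: [-2.271, -2.134, 0.001]
force: [0.2, -1.0, -2.9]
width: 0.21
```

```bash
python3 od.py
```

```text
pos [ 0.3653 -0.1389  0.3899] az -3.6 q [ 0.31 -0.04 -0.06  1.78 -0.02  1.43  0.18] F [ 0.2 -1.  -2.9] T [-0.05 -0.1   0.01] w 0.21 t 31.75
wrist [255, 95, 50, 177, 7574] [[254.1999969482422, 95.5], [300.20001220703125, 94.4000015258789], [304.20001220703125, 271.0], [258.20001220703125, 272.0]]
wrist [259, 303, 48, 37, 1486] [[258.79998779296875, 303.1000061035156], [304.8999938964844, 301.6000061035156], [306.1000061035156, 338.1000061035156], [260.0, 339.6000061035156]]
scene [214, 168, 11, 17, 114] [[212.8000030517578, 168.39999389648438], [219.39999389648438, 166.1999969482422], [225.0, 183.0], [218.39999389648438, 185.1999969482422]]
top [239, 0, 23, 8, 70] [[239.0, 0.0], [261.0, 0.0], [261.0, 7.0], [239.0, 7.0]]
top [167, 8, 28, 13, 144] [[166.10000610351562, 18.399999618530273], [167.3000030517578, 7.599999904632568], [194.60000610351562, 10.5], [193.39999389648438, 21.299999237060547]]
top [232, 23, 23, 11, 96] [[231.6999969482422, 25.899999618530273], [233.0, 22.0], [254.89999389648438, 29.299999237060547], [253.60000610351562, 33.20000076293945]]
```

```bash
cat > pitch.py <<'E'
from h import *
o=observe(); M=R.from_rotvec(o['ee_rot']).as_matrix(); ex=M[:,0]; z=np.array([0,0,1.]); G0=o['position']+.0165*z
for pt in (-10,-5,0,5,10):
  for e in (-.006,0,.006):
    t=np.radians(pt); b=np.cos(t)*ex+np.sin(t)*z; k=np.cos(t)*z-np.sin(t)*ex; c=G0+e*b
    print(pt,e,'wrist +end top',wproj([c+.055*b+.008*k],o)[0].round(),'scene -end',proj('scene',[c-.055*b])[0].round(1),'top-edge',proj('scene',[c-.055*b+.009*k])[0].round(1),'mouth scene',proj('scene',[c-.125*k])[0].round(1))
I=get_image('scene')[160:240,195:255].astype(int)
im=cv2.cvtColor(get_image('scene')[160:240,195:255],cv2.COLOR_RGB2HSV)
g=lambda p:'#' if p[0]>1.9*p[2] and p[0]-p[2]>50 else ('.' if p.sum()>480 else ('k' if p.sum()<150 else ('o' if max(p)-min(p)<28 else ',')))
print('\n'.join(f'{160+i} '+''.join(g(p) for p in r) for i,r in enumerate(I)))
E
python3 pitch.py
```

```text
-10 -0.006 wrist +end top [281. 162.] scene -end [222.6 193.2] top-edge [222.1 189.7] mouth scene [226.6 225.1]
-10 0 wrist +end top [281. 148.] scene -end [222.4 191.9] top-edge [221.9 188.4] mouth scene [226.3 223.7]
-10 0.006 wrist +end top [281. 133.] scene -end [222.2 190.5] top-edge [221.7 187.1] mouth scene [226.2 222.4]
-5 -0.006 wrist +end top [281. 164.] scene -end [222.8 195.2] top-edge [222.4 191.9] mouth scene [226.2 222.7]
-5 0 wrist +end top [281. 149.] scene -end [222.6 193.6] top-edge [222.2 190.4] mouth scene [226.  221.2]
-5 0.006 wrist +end top [281. 134.] scene -end [222.4 192.1] top-edge [221.9 188.9] mouth scene [225.8 219.7]
0 -0.006 wrist +end top [280. 167.] scene -end [223.1 197. ] top-edge [222.7 194. ] mouth scene [225.8 220. ]
0 0 wrist +end top [280. 151.] scene -end [222.8 195.3] top-edge [222.4 192.3] mouth scene [225.6 218.4]
0 0.006 wrist +end top [280. 136.] scene -end [222.6 193.6] top-edge [222.2 190.6] mouth scene [225.3 216.8]
5 -0.006 wrist +end top [280. 170.] scene -end [223.3 198.7] top-edge [222.9 195.9] mouth scene [225.4 217.1]
5 0 wrist
[... 5031 characters left out ...]
..................................................
230 ............................................................
231 ............................................................
232 ............................................................
233 ............................................................
234 ............................................................
235 ...........o................................................
236 ..........okoo..............................................
237 .........ookko..............................................
238 ..........okkko.............................................
239 ..........okkkko............................................
```

Request:
{"api": "drive_tool", "payload": {"increments": [{"grip": 1, "tx": 0, "ty": 0, "tz": 0, "turn": 0}, {"grip": 1, "tx": 0, "ty": 0, "tz": 0, "turn": 0}], "newtons": 7}}

```text
clock: 32.2
position: [0.3654, -0.1408, 0.3901]
ee_rot: [-2.276, -2.129, 0.001]
force: [-1.8, 0.3, -2.7]
width: 0.184
```

```bash
python3 od.py | grep -v top; python3 pitch.py | grep '^[12][0-9][0-9] '|head -64
```

```text
pos [ 0.3654 -0.1408  0.3901] az -3.8 q [ 0.31 -0.04 -0.06  1.77 -0.02  1.43  0.18] F [-1.8  0.3 -2.7] T [ 0.04  0.4  -0.03] w 0.184 t 32.2
wrist [264, 101, 39, 171, 6234] [[264.0, 101.0], [302.0, 101.0], [302.0, 271.0], [264.0, 271.0]]
wrist [458, 175, 21, 7, 50] [[457.79998779296875, 178.1999969482422], [458.70001220703125, 173.6999969482422], [478.29998779296875, 177.6999969482422], [477.3999938964844, 182.10000610351562]]
wrist [264, 303, 39, 37, 1254] [[264.0, 303.0], [302.0, 303.0], [302.0, 339.0], [264.0, 339.0]]
scene [216, 168, 8, 20, 121] [[215.3000030517578, 168.39999389648438], [221.89999389648438, 167.6999969482422], [224.0, 186.8000030517578], [217.39999389648438, 187.5]]
160 kkkkkkkkkkk,,###########,,,,,,,ookkkkkkko.,,,,,,,,,,,,,...oo
161 oooo..,############,.......ookkkkkkkkkooko,,,,,,,,,,,,,o,ooo
162 ......,######,,,,,k.........okkkkoooooook,,,,,,ooooooooooooo
163 ......,,,,ookkkkkkk.........,kkkkoooooook,ooooooooooooooooko
164 ......okkkkkkkkkkkk,....oo.o,kooookkkkkkk#oooooooooookkooooo
165 ......,kkkkkokkkokk,oooooooookkkkkkkkkkkk#ookooooooo,ooooooo
166 .....,,oooo
[... 3054 characters left out ...]
............oooooooooooooo............okkkkkkkkkkk
214 ......................oooooooooooooo............okkkkkkkkoo.
215 ......................oooooooooooooo........................
216 .......................ooooooooooooo........................
217 .......................ooooooooooooo........................
218 .......................ooooooooooooo........................
219 .......................oooooooooooooo.......................
220 .......................oooooooooooooo.......................
221 .......................oooooooooooooo.......................
222 ........................ooooooooooooo.......................
223 ........................ooooooooooooo.......................
```

Request:
{"api": "drive_tool", "payload": {"increments": [{"grip": 1, "tx": 0, "ty": 0, "tz": 0, "turn": 0}, {"grip": 1, "tx": 0, "ty": 0, "tz": 0, "turn": 0}], "newtons": 45}}

```text
clock: 32.65
position: [0.3655, -0.1404, 0.3902]
ee_rot: [-2.275, -2.13, 0.0]
force: [-0.5, -0.1, -2.8]
width: 0.174
```

```bash
python3 od.py | grep -v top; python3 pitch.py | grep -E '^(18[4-9]|2[0-3][0-9]) '; cat > pf.py <<'E'
from h import *
import sys
wr,se,mo=map(float,sys.argv[1:4]) # wrist +end top row, scene -end bottom-edge row, scene mouth near-edge row
o=observe(); M=R.from_rotvec(o['ee_rot']).as_matrix(); ex=M[:,0]; z=np.array([0,0,1.])
def f(p):
    t,e,h=p; b=np.cos(t)*ex+np.sin(t)*z; k=np.cos(t)*z-np.sin(t)*ex; c=o['position']+h*z+e*b
    return [wproj([c+.055*b+.009*k],o)[0,1]-wr,proj('scene',[c-.055*b-.009*k])[0,1]-se,proj('scene',[c-.125*k-.019*b])[0,1]-mo]
r=least_squares(f,[0,.01,.0188],x_scale=[.1,.01,.01]);t,e,h=r.x
b=np.cos(t)*ex+np.sin(t)*z; k=np.cos(t)*z-np.sin(t)*ex; c=o['position']+h*z+e*b
print('pitch',np.degrees(t),'e',e,'h',h,'bar centre',c.round(4),'mouth',(c-.125*k).round(4),'ex',ex.round(3))
E

```

```text
pos [ 0.3655 -0.1404  0.3902] az -3.8 q [ 0.31 -0.04 -0.06  1.77 -0.02  1.43  0.18] F [-0.5 -0.1 -2.8] T [-0.08 -0.12 -0.04] w 0.174 t 32.65
wrist [264, 103, 38, 169, 6089] [[264.0, 103.0], [301.0, 103.0], [301.0, 271.0], [264.0, 271.0]]
wrist [350, 236, 16, 6, 51] [[350.0, 236.0], [365.0, 236.0], [365.0, 241.0], [350.0, 241.0]]
wrist [263, 303, 39, 37, 1244] [[263.0, 303.0], [301.0, 303.0], [301.0, 339.0], [263.0, 339.0]]
scene [216, 168, 9, 20, 123] [[214.3000030517578, 168.6999969482422], [220.89999389648438, 167.39999389648438], [224.6999969482422, 186.5], [218.1999969482422, 187.8000030517578]]
184 ...............ooooooo,#######oooooo.....................ooo
185 ...............,ooooook#######ooooo......................ooo
186 ................ooooook#######oooo.......................ooo
187 .................,ooooo######oooo........................ooo
188 ...................ooooooooooooo.........................ooo
189 .....................oooooooo.........................oo.ooo
200 ........................ooooooo................okkkkkkkkkkko
201 .........................oooooo...
[... 1796 characters left out ...]
..................................................
230 ............................................................
231 ............................................................
232 ............................................................
233 ............................................................
234 ............................................................
235 ...........o................................................
236 ..........oko,..............................................
237 .........ookko..............................................
238 ..........okkko.............................................
239 ..........okkkko............................................
```

```bash
python3 pf.py 103 187.5 224.5; python3 pf.py 103 188 226
```

```text
pitch -16.140247696934537 e 0.01900723978789973 h 0.02317651556477308 bar centre [ 0.3668 -0.1222  0.4085] mouth [ 0.3645 -0.1568  0.2878] ex [0.066 0.998 0.017]
pitch -18.009431822255806 e 0.01975461506611975 h 0.020075915360970278 bar centre [ 0.3668 -0.1216  0.4045] mouth [ 0.3642 -0.1602  0.285 ] ex [0.066 0.998 0.017]
```

The key now hangs straight in roll. It is gripped 19 mm off centre and drooped 16° in pitch. I'll level it by pressing the low bar end onto the near cheek from outside the rack.

Request:
{"api": "drive_tool", "payload": {"increments": [{"grip": 1, "tx": 0.08, "ty": 0.12, "tz": 0, "turn": -0.05}, {"grip": 1, "tx": 0.16, "ty": 0.26, "tz": 0, "turn": -0.05}, {"grip": 1, "tx": 0.24, "ty": 0.4, "tz": 0, "turn": -0.05}, {"grip": 1, "tx": 0.32, "ty": 0.54, "tz": -0.03, "turn": -0.05}, {"grip": 1, "tx": 0.3665, "ty": 0.62, "tz": -0.08, "turn": -0.05}, {"grip": 1, "tx": 0.3665, "ty": 0.6465, "tz": -0.15, "turn": -0.05}, {"grip": 1, "tx": 0.3665, "ty": 0.6465, "tz": -0.25, "turn": -0.05}, {"grip": 1, "tx": 0.3665, "ty": 0.6465, "tz": -0.35, "turn": -0.05}, {"grip": 1, "tx": 0.3665, "ty": 0.6465, "tz": -0.45, "turn": -0.05}, {"grip": 1, "tx": 0.3665, "ty": 0.6465, "tz": -0.52, "turn": -0.05}, {"grip": 1, "tx": 0.3665, "ty": 0.6465, "tz": -0.55, "turn": -0.05}, {"grip": 1, "tx": 0.3665, "ty": 0.6465, "tz": -0.55, "turn": -0.05}]}}

```text
clock: 34.1
position: [0.5114, 0.118, 0.1691]
ee_rot: [-2.329, -2.069, 0.003]
force: [1.0, -0.7, -1.3]
width: 0.168
```

```bash
cat > asc.py <<'E'
import sys
from h import *
cam=sys.argv[1]; x0,y0,w,hh,st=map(int,sys.argv[2:])
o=observe(); I=get_image(cam).astype(int)[y0:y0+hh:st,x0:x0+w:st]
g=lambda p:'#' if p[0]>1.9*p[2] and p[0]-p[2]>50 else ('.' if p.sum()>480 else ('k' if p.sum()<150 else ('o' if max(p)-min(p)<28 else ',')))
print('\n'.join(f'{y0+i*st} '+''.join(g(p) for p in r) for i,r in enumerate(I)))
E
python3 od.py | grep -v top; python3 asc.py wrist 220 20 130 230 3
```

```text
pos [0.5114 0.118  0.1691] az -6.8 q [-0.06  0.37 -0.32  1.86  0.11  0.95 -0.55] F [ 1.  -0.7 -1.3] T [-0.06 -0.12  0.01] w 0.168 t 34.1
wrist [264, 102, 37, 170, 6153] [[264.0, 102.0], [300.0, 102.0], [300.0, 271.0], [264.0, 271.0]]
wrist [263, 303, 39, 37, 1247] [[263.0, 303.0], [301.0, 303.0], [301.0, 339.0], [263.0, 339.0]]
scene [258, 170, 5, 14, 55] [[258.0, 170.0], [262.0, 170.0], [262.0, 183.0], [258.0, 183.0]]
20 kkkkkkkkkkkoooooooooooooooooookkkkkkkkkkkkkk
23 kkkkkkkkkkkkooooooooooooooooookkkkkkkkkkkkkk
26 kkkkkkkkkkkkooooooooooooooooookkkkkkkkkkkkkk
29 kkkkkkkkkkkkooooooooooooooooookkkkkkkkkkkkkk
32 kkkkkkkkkkkkkooooooooooooooookkkkkkkkkkkkkkk
35 kkkkkkkkkkkkkooooooooooooooookkkkkkkkkkkkkkk
38 kkkkkkkkkkkkkooooooooooooooookkkkkkkkkkkkkkk
41 kkkkkkkkkkkkkkoooooooooooooookkkkkkkkkkkkkok
44 kkkkkkkkkkkkkkoooooooooooooookkkkkkkkkkkkkkk
47 kkkkkkkkkkkkkkkkkkkkkkkkkkkkkkkkkkkkkkkkkkkk
50 kkkkkkkkkkkkkkkkkkkkkkkkkkkkkkkkkkkkkkkkkkkk
53 kkkkkkkkkkkkkkkkkkkkkkkkkkkkkkkkkkkkkkkkkkkk
56 kkkkkkkkkkkkkkkkkkkkkkkkkkkkkkkkkkkkkkkkkkkk
59 kkkkkkkkkkkkkkkkkkkkkkkkkkkkkkkkkkkkkkkkkkkk
62 kk
[... 2368 characters left out ...]
...........,,,
209 ,,,,,,........,############.................
212 ,,,...........,############.................
215 ,.............,############,................
218 ..............,############,,...............
221 .............,,############,,...............
224 .............,o############,,,..............
227 .............oo############,,,..............
230 .............o,############,,,..............
233 .............oo############,,,..............
236 .............,,############,,...............
239 .............,,############,o,..............
242 kkkkkkkko,,,,,k############k,,,,,,kkkkkkkkkk
245 kkkkkkkkk,,,,,k#############o,,,,okkkkkkkkkk
248 kkkkkkkkk,,,,,k#############k,,,,okkkkkkkkkk
```

Request:
{"api": "drive_tool", "payload": {"increments": [{"grip": 1, "tx": 0, "ty": 0, "tz": -0.015, "turn": 0}, {"grip": 1, "tx": 0, "ty": 0, "tz": -0.03, "turn": 0}, {"grip": 1, "tx": 0, "ty": 0, "tz": -0.045, "turn": 0}, {"grip": 1, "tx": 0, "ty": 0, "tz": -0.055, "turn": 0}, {"grip": 1, "tx": 0, "ty": 0, "tz": -0.062, "turn": 0}, {"grip": 1, "tx": 0, "ty": 0, "tz": -0.062, "turn": 0}], "newtons": 20}}

```text
clock: 34.9
position: [0.5132, 0.1185, 0.1468]
ee_rot: [-2.331, -2.071, -0.004]
force: [0.3, -0.8, -0.3]
width: 0.173
```

```bash
python3 od.py | grep -v top
```

```text
pos [0.5132 0.1185 0.1468] az -6.8 q [-0.07  0.39 -0.32  1.88  0.12  0.9  -0.56] F [ 0.3 -0.8 -0.3] T [-0.08 -0.16 -0.01] w 0.173 t 34.9
wrist [262, 92, 41, 180, 6932] [[262.0, 92.0], [302.0, 92.0], [302.0, 271.0], [262.0, 271.0]]
wrist [263, 303, 38, 36, 1186] [[263.0, 303.0], [300.0, 303.0], [300.0, 338.0], [263.0, 338.0]]
scene [258, 176, 6, 15, 67] [[256.70001220703125, 176.1999969482422], [261.20001220703125, 175.5], [263.6000061035156, 189.6999969482422], [259.1000061035156, 190.5]]
```

Request:
{"api": "drive_tool", "payload": {"increments": [{"grip": 1, "tx": 0, "ty": 0, "tz": -0.01, "turn": 0}, {"grip": 1, "tx": 0, "ty": 0, "tz": -0.02, "turn": 0}, {"grip": 1, "tx": 0, "ty": 0, "tz": -0.023, "turn": 0}, {"grip": 1, "tx": 0, "ty": 0, "tz": -0.023, "turn": 0}]}}

```text
clock: 35.45
position: [0.5131, 0.1185, 0.1376]
ee_rot: [-2.331, -2.071, -0.004]
force: [-0.1, -1.5, 0.4]
width: 0.17
```

```bash
python3 od.py | grep -v top; python3 - <<'E'
from h import *
o=observe(); M=R.from_rotvec(o['ee_rot']).as_matrix(); ex,ey=M[:,0],M[:,1]; z=np.array([0,0,1.])
for h in (.020,.0235):
  for pt in (-16,-10,-5,0,5):
    t=np.radians(pt); b=np.cos(t)*ex+np.sin(t)*z; k=np.cos(t)*z-np.sin(t)*ex; c=o['position']+h*z+.019*b
    p=wproj([c+.055*b+.009*k+.008*ey,c+.055*b+.009*k-.008*ey],o); print(h,pt,'row',p[0,1].round(),'width',abs(p[0,0]-p[1,0]).round(1))
E
```

```text
pos [0.5131 0.1185 0.1376] az -6.8 q [-0.07  0.4  -0.32  1.89  0.13  0.88 -0.57] F [-0.1 -1.5  0.4] T [-0.3  -0.19  0.01] w 0.17 t 35.45
wrist [261, 91, 44, 181, 7243] [[261.0, 91.0], [304.0, 91.0], [304.0, 271.0], [261.0, 271.0]]
wrist [264, 303, 37, 37, 1185] [[264.0, 303.0], [300.0, 303.0], [300.0, 339.0], [264.0, 339.0]]
scene [258, 178, 6, 16, 74] [[256.8999938964844, 178.1999969482422], [261.5, 177.5], [263.70001220703125, 192.8000030517578], [259.1000061035156, 193.39999389648438]]
0.02 -16 row 103.0 width 38.1
0.02 -10 row 100.0 width 40.3
0.02 -5 row 99.0 width 42.2
0.02 0 row 99.0 width 44.3
0.02 5 row 101.0 width 46.6
0.0235 -16 row 103.0 width 39.0
0.0235 -10 row 100.0 width 41.3
0.0235 -5 row 98.0 width 43.4
0.0235 0 row 99.0 width 45.6
0.0235 5 row 101.0 width 48.0
```

Request:
{"api": "drive_tool", "payload": {"increments": [{"grip": 1, "tx": 0, "ty": 0, "tz": 0, "turn": 0}, {"grip": 1, "tx": 0, "ty": 0, "tz": 0, "turn": 0}, {"grip": 1, "tx": 0, "ty": 0, "tz": 0.05, "turn": 0}, {"grip": 1, "tx": 0, "ty": 0, "tz": 0.14, "turn": 0}, {"grip": 1, "tx": 0, "ty": 0, "tz": 0.24, "turn": 0}, {"grip": 1, "tx": 0, "ty": 0, "tz": 0.34, "turn": 0}, {"grip": 1, "tx": 0, "ty": 0, "tz": 0.4, "turn": 0}, {"grip": 1, "tx": 0, "ty": 0, "tz": 0.4, "turn": 0}, {"grip": 1, "tx": 0.01, "ty": 0.08, "tz": 0.4, "turn": 0}, {"grip": 1, "tx": 0.02, "ty": 0.16, "tz": 0.4, "turn": 0}, {"grip": 1, "tx": 0.022, "ty": 0.194, "tz": 0.4, "turn": 0}, {"grip": 1, "tx": 0.022, "ty": 0.194, "tz": 0.4, "turn": 0}], "newtons": 45}}

```text
clock: 36.8
position: [0.5207, 0.1988, 0.2963]
ee_rot: [-2.325, -2.074, -0.002]
force: [-1.3, 0.5, -1.5]
width: 0.17
```

```bash
python3 od.py | grep -v top; python3 asc.py wrist 200 60 160 212 4; python3 asc.py scene 225 130 70 90 1; python3 - <<'E'
from h import *
o=observe()
Q=[(0,-.034,.16),(0,.034,.16),(-.018,.034,.16),(.018,.034,.16)]
B=body(.524,.2175,-.1192,Q);print('lips wrist',wproj(B,o).round().tolist(),'scene',proj('scene',B).round(1).tolist())
M=R.from_rotvec(o['ee_rot']).as_matrix(); ex=M[:,0]
c=o['position']+[0,0,.0215]+.0215*ex; print('bar c',c,'mouth scene near/centre',proj('scene',[c-[0,0,.125]-.019*ex,c-[0,0,.125]]).round(1).tolist(),'end',proj('scene',[c-.055*ex]).round(1))
E
```

```text
pos [0.5207 0.1988 0.2963] az -6.5 q [-0.17  0.31 -0.36  1.6   0.09  1.25 -0.66] F [-1.3  0.5 -1.5] T [-0.12 -0.06 -0.02] w 0.17 t 36.8
wrist [261, 92, 44, 180, 7223] [[261.0, 92.0], [304.0, 92.0], [304.0, 271.0], [261.0, 271.0]]
wrist [264, 303, 37, 37, 1174] [[264.0, 303.0], [300.0, 303.0], [300.0, 339.0], [264.0, 339.0]]
wrist [334, 330, 14, 10, 42] [[333.5, 337.79998779296875], [334.6000061035156, 329.1000061035156], [347.20001220703125, 330.6000061035156], [346.1000061035156, 339.3999938964844]]
scene [253, 121, 6, 18, 79] [[251.1999969482422, 121.30000305175781], [255.89999389648438, 120.5], [258.79998779296875, 137.89999389648438], [254.10000610351562, 138.60000610351562]]
60 ........................................
64 ........................................
68 ........................................
72 ........................................
76 ...........,............................
80 .........,,,,...........................
84 .......,,,,,,...........................
88 ......,,,,,,,,..........................
92 ....,,,,,,,,,,,,,.######................
96 ...,,,,,,,,,
[... 8278 characters left out ...]
........okkkkkkkkoo.........................................
215 oooooooo..............................................................
216 ooooo.................................................................
217 ooo...................................................................
218 oo....................................................................
219 ......................................................................
lips wrist [[284.0, 211.0], [284.0, 133.0], [263.0, 133.0], [305.0, 133.0]] scene [[258.1, 172.5], [256.1, 160.9], [251.0, 161.3], [261.2, 160.4]]
bar c [0.52445352 0.21629215 0.31925059] mouth scene near/centre [[257.5, 162.0], [256.9, 158.6]] end [[256.9 136. ]]
```

Request:
{"api": "drive_tool", "payload": {"increments": [{"grip": 1, "tx": 0.002, "ty": 0.015, "tz": 0, "turn": 0}, {"grip": 1, "tx": 0.002, "ty": 0.015, "tz": 0, "turn": 0}, {"grip": 1, "tx": 0.002, "ty": 0.015, "tz": -0.03, "turn": 0}, {"grip": 1, "tx": 0.002, "ty": 0.015, "tz": -0.07, "turn": 0}, {"grip": 1, "tx": 0.002, "ty": 0.015, "tz": -0.12, "turn": 0}, {"grip": 1, "tx": 0.002, "ty": 0.015, "tz": -0.12, "turn": 0}]}}

```text
clock: 37.65
position: [0.5211, 0.1998, 0.2462]
ee_rot: [-2.332, -2.068, 0.005]
force: [-0.9, -1.0, -3.6]
width: 0.17
```

```bash
python3 od.py | grep -v top; python3 asc.py wrist 200 60 160 212 4; python3 - <<'E'
from h import *
o=observe(); M=R.from_rotvec(o['ee_rot']).as_matrix(); xd=np.array([np.cos(-.1192),np.sin(-.1192)]); yd=np.array([-xd[1],xd[0]])
d=o['position'][:2]-[.524,.2175]; print('TCP in rack',d@xd,d@yd)
B=body(.524,.2175,-.1192,[(0,-.034,.16),(0,.029,.15),(0,.039,.15),(-.018,.034,.16),(.018,.034,.16)]);print('lips wrist',wproj(B,o).round().tolist())
E
```

```text
pos [0.5211 0.1998 0.2462] az -6.9 q [-0.18  0.35 -0.36  1.68  0.11  1.15 -0.68] F [-0.9 -1.  -3.6] T [-0.17 -0.07 -0.01] w 0.17 t 37.65
wrist [261, 92, 44, 180, 7243] [[261.0, 92.0], [304.0, 92.0], [304.0, 271.0], [261.0, 271.0]]
wrist [264, 303, 37, 37, 1182] [[264.0, 303.0], [300.0, 303.0], [300.0, 339.0], [264.0, 339.0]]
scene [253, 134, 7, 18, 76] [[252.0, 134.3000030517578], [256.8999938964844, 133.60000610351562], [259.3999938964844, 150.5], [254.5, 151.1999969482422]]
60 ........................................
64 ........................................
68 ........................................
72 ........................................
76 ..........,,............................
80 ........,,,,............................
84 ......,,,,,,,...........................
88 .....,,,,,,,,,..........................
92 ....,,,,,,,,,,,,,.######................
96 ..,,,,,,,,,,,,,,##########..............
100 .,,,,,,,,,,,,,,,##########..............
104 ,,,,,,,,,,,,,,,,##########..............
108 ,,,,,,,,,ookkkkk###########kkkkkkk,.....
112 ,,,,,,,,kkkkkkkk###########okkkoooo.....
[... 1202 characters left out ...]
.............
224 ...............,##########,.............
228 ...............,##########,.............
232 ...............,##########,.............
236 ...............,##########,.............
240 ..............,,##########,,,...........
244 kkkkkkkkkkkk,,,o##########o,,,kkkkkkkkkk
248 kkkkkkkkkkkk,,,o##########o,,,kkkkkkkkkk
252 kkkkkkkkkkkk,,,k##########k,,,kkkkkkkkkk
256 kkkkkkkkkkkk,,,k##########k,,,kkkkkkkkkk
260 kkkkkkkkkkk#,,,k##########k,,,#kkkkkkkkk
264 kkkkkkkkkk,#,,,k##########k,,,##kkkkkkkk
268 kkkkkkkkkk##,,,k##########k,,,##kkkkkkkk
TCP in rack 0.001068037880030892 -0.016301620845582492
lips wrist [[282.0, 234.0], [282.0, 150.0], [282.0, 137.0], [257.0, 144.0], [307.0, 144.0]]
```

Request:
{"api": "drive_tool", "payload": {"increments": [{"grip": 1, "tx": -0.001, "ty": 0, "tz": -0.06, "turn": 0}, {"grip": 1, "tx": -0.001, "ty": 0, "tz": -0.12, "turn": 0}, {"grip": 1, "tx": -0.001, "ty": 0, "tz": -0.17, "turn": 0}, {"grip": 1, "tx": -0.001, "ty": 0, "tz": -0.205, "turn": 0}, {"grip": 1, "tx": -0.001, "ty": 0, "tz": -0.225, "turn": 0}, {"grip": 1, "tx": -0.001, "ty": 0, "tz": -0.225, "turn": 0}]}}

```text
clock: 38.45
position: [0.5227, 0.2011, 0.16]
ee_rot: [-2.333, -2.069, -0.004]
force: [0.3, 0.7, -2.4]
width: 0.17
```

Request:
{"api": "drive_tool", "payload": {"increments": [{"grip": 1, "tx": 0, "ty": 0, "tz": -0.02, "turn": 0}, {"grip": 1, "tx": 0, "ty": 0, "tz": -0.036, "turn": 0}, {"grip": 1, "tx": 0, "ty": 0, "tz": -0.04, "turn": 0}, {"grip": 1, "tx": 0, "ty": 0, "tz": -0.04, "turn": 0}]}}

```text
clock: 38.85
position: [0.5226, 0.2011, 0.1438]
ee_rot: [-2.333, -2.069, -0.003]
force: [-0.2, 0.8, -2.2]
width: 0.17
```

```bash
python3 od.py | grep -v top
```

```text
pos [0.5226 0.2011 0.1438] az -6.9 q [-0.19  0.45 -0.35  1.81  0.16  0.92 -0.72] F [-0.2  0.8 -2.2] T [-0.12 -0.09 -0.01] w 0.17 t 38.85
wrist [261, 92, 44, 180, 7298] [[261.0, 92.0], [304.0, 92.0], [304.0, 271.0], [261.0, 271.0]]
wrist [264, 303, 37, 37, 1171] [[264.0, 303.0], [300.0, 303.0], [300.0, 339.0], [264.0, 339.0]]
scene [255, 161, 6, 16, 68] [[254.6999969482422, 161.10000610351562], [259.1000061035156, 160.6999969482422], [260.6000061035156, 175.89999389648438], [256.20001220703125, 176.39999389648438]]
```

Next I'll lower it until it rests.

Request:
{"api": "drive_tool", "payload": {"increments": [{"grip": 1, "tx": 0, "ty": 0, "tz": -0.008, "turn": 0}, {"grip": 1, "tx": 0, "ty": 0, "tz": -0.014, "turn": 0}, {"grip": 1, "tx": 0, "ty": 0, "tz": -0.018, "turn": 0}, {"grip": 1, "tx": 0, "ty": 0, "tz": -0.018, "turn": 0}]}}

```text
clock: 39.4
position: [0.5234, 0.2019, 0.1398]
ee_rot: [-2.334, -2.07, -0.008]
force: [-8.7, -3.3, 26.1]
width: 0.171
```

Request:
{"api": "drive_tool", "payload": {"increments": [{"grip": 1, "tx": 0, "ty": 0, "tz": 0.002, "turn": 0}, {"grip": 0.4, "tx": 0, "ty": 0, "tz": 0.002, "turn": 0}, {"grip": 0.4, "tx": 0, "ty": 0, "tz": 0.002, "turn": 0}, {"grip": 0.2, "tx": 0, "ty": 0, "tz": 0.002, "turn": 0}, {"grip": -0.3, "tx": 0, "ty": 0, "tz": 0.002, "turn": 0}, {"grip": -0.3, "tx": 0, "ty": 0, "tz": 0.002, "turn": 0}, {"grip": -0.3, "tx": 0, "ty": 0, "tz": 0.002, "turn": 0}, {"grip": -0.3, "tx": 0, "ty": 0, "tz": 0.002, "turn": 0}]}}

```text
clock: 40.2
position: [0.5234, 0.2019, 0.1406]
ee_rot: [-2.334, -2.07, -0.008]
force: [-0.5, 0.0, 0.5]
width: 0.639
```

```bash
python3 od.py | grep -v top; python3 asc.py wrist 200 60 160 212 4
```

```text
pos [0.5234 0.2019 0.1406] az -6.8 q [-0.2   0.45 -0.35  1.81  0.16  0.91 -0.73] F [-0.5  0.   0.5] T [-0.05 -0.03  0.02] w 0.639 t 40.2
wrist [262, 90, 43, 182, 7200] [[262.0, 90.0], [304.0, 90.0], [304.0, 271.0], [262.0, 271.0]]
wrist [265, 303, 53, 37, 1196] [[265.0, 303.0], [317.0, 303.0], [317.0, 339.0], [265.0, 339.0]]
wrist [439, 330, 23, 10, 66] [[439.0, 330.0], [461.0, 330.0], [461.0, 339.0], [439.0, 339.0]]
scene [255, 162, 6, 16, 68] [[254.1999969482422, 162.10000610351562], [258.3999938964844, 161.39999389648438], [260.8999938964844, 176.6999969482422], [256.70001220703125, 177.39999389648438]]
60 ........................................
64 ........................................
68 ........................................
72 .........,..............................
76 ......,,,,..............................
80 ....,,,,,,,.............................
84 ...,,,,,,,,,............................
88 .,,,,,,,,,,,,...........................
92 ,,,,,,,,,,,,...,,########...............
96 ,,,,,,,,,,,,,.,,##########..............
100 ,,,,,,,,,,,,,,,,##########..............
1
[... 1188 characters left out ...]
k##########kkkkkkkkkkkk,,
212 ,,,,kkkkkkkkkkkk##########kkkkkkkkkkkk,,
216 ,,,,kkkkkkkkkkkk##########kkkkkkkkkkkk,,
220 ,,,,kkkkkkkkkkko##########kkkkkkkkkkkk..
224 ,,,,kkkkkkkkkkko##########kkkkkkkkkkkk..
228 ,,,,kkkkkkkkkkko##########okkkkkkkkkkk..
232 ,,,,kkkkkkkkkkko##########okkkkkkkkkko..
236 ,,,,kkkkkkkkkkoo##########okkkkkkkkkko..
240 ,,,,okkkkkkkkkoo##########okkkkkkkkkko,,
244 ,,,,kkkkkkkkkkoo##########okkkkkkkkkkk,,
248 ,,,,kkkkkkkkkkoo##########okkkkkkkkkkko,
252 ,,,kkkkkkkkkkooo##########ooooooooookkk,
256 ,,okkk.......ooo##########o,........kkko
260 ,,kkkk.......ooo##########o,........kkkk
264 ,okkkk.......ooo##########oo........kkkk
268 ,kkkkk......,ooo##########oo........kkkk
```

Request:
{"api": "drive_tool", "payload": {"increments": [{"grip": -0.3, "tx": 0, "ty": 0, "tz": 0.03, "turn": 0}, {"grip": -0.3, "tx": 0, "ty": 0, "tz": 0.1, "turn": 0}, {"grip": -0.3, "tx": 0, "ty": 0, "tz": 0.2, "turn": 0}, {"grip": -0.3, "tx": 0, "ty": 0, "tz": 0.3, "turn": 0}, {"grip": -0.3, "tx": 0, "ty": 0, "tz": 0.4, "turn": 0}, {"grip": -0.3, "tx": -0.1, "ty": -0.1, "tz": 0.45, "turn": 0}, {"grip": -0.3, "tx": -0.3, "ty": -0.25, "tz": 0.45, "turn": 0}, {"grip": -0.3, "tx": -0.45, "ty": -0.3, "tz": 0.45, "turn": 0}, {"grip": -0.3, "tx": -0.45, "ty": -0.3, "tz": 0.45, "turn": 0}, {"grip": -0.3, "tx": -0.45, "ty": -0.3, "tz": 0.45, "turn": 0}]}}

```text
clock: 41.4
position: [0.3399, 0.0803, 0.3214]
ee_rot: [-2.336, -2.07, -0.008]
force: [0.1, -0.3, 0.2]
width: 0.651
```

```bash
python3 od.py; python3 asc.py scene 225 140 70 80 1; python3 ptr.py | grep -A12 '^scene'; python3 - <<'E'
from h import *
for c in('scene','top'): print(c,proj(c,body(.524,.2175,-.1192,[(0,.055,.168),(0,-.055,.168)])).round(1).tolist(),proj(c,body(.5211,.2105,-.1192,[(0,.055,.168),(0,-.055,.168)])).round(1).tolist())
# change vs first pictures around bystanders
for c in('scene','top'):
    a=cv2.imread(f'pics/{c}0.png').astype(int); b=get_image(c)[:,:,::-1].astype(int); d=np.abs(a-b).max(2)
    cv2.imwrite(f'pics/{c}_end.png',b)
    if c=='scene': print('tub',(d[155:180,232:252]>40).mean(),'bottle',(d[318:345,306:326]>40).mean())
    else: print('tub',(d[183:205,162:182]>40).mean(),'bottle',(d[243:262,393:403]>40).mean())
E
```

```text
pos [0.3399 0.0803 0.3214] az -6.9 q [ 0.01 -0.08 -0.34  1.98 -0.05  1.25 -0.43] F [ 0.1 -0.3  0.2] T [-0.12 -0.13  0.02] w 0.651 t 41.4
wrist [466, 0, 34, 70, 1713] [[465.20001220703125, 68.5999984741211], [473.70001220703125, -3.0], [499.0, 0.0], [490.5, 71.5999984741211]]
wrist [473, 330, 14, 9, 42] [[472.6000061035156, 336.3999938964844], [473.79998779296875, 329.0], [486.5, 331.1000061035156], [485.20001220703125, 338.5]]
scene [254, 156, 7, 22, 98] [[253.0, 156.1999969482422], [257.70001220703125, 155.39999389648438], [261.29998779296875, 176.60000610351562], [256.6000061035156, 177.39999389648438]]
top [239, 0, 23, 8, 67] [[239.0, 0.0], [261.0, 0.0], [261.0, 7.0], [239.0, 7.0]]
top [167, 8, 28, 15, 149] [[165.89999389648438, 20.299999237060547], [167.3000030517578, 7.599999904632568], [194.39999389648438, 10.5], [193.0, 23.200000762939453]]
top [232, 23, 23, 11, 95] [[231.6999969482422, 25.899999618530273], [233.0, 22.0], [255.1999969482422, 29.399999618530273], [253.89999389648438, 33.29999923706055]]
140 oooooooo..............o#kkoooooooooooooooooooooooooooooooooooooooooooo

[... 6248 characters left out ...]
strip [[319.4, 271.1], [354.9, 290.6]]
   red [351, 251, 3, 3, 7] [352.0, 251.7]
   green [358, 263, 3, 3, 7] [358.7, 264.0]
   brass [345, 257, 6, 7, 31] [347.6, 260.1]
   orange [351, 250, 4, 4, 11] [352.5, 251.6]
   orange [348, 260, 4, 2, 7] [349.3, 260.6]
wrist spindle px [393.5 407.2] face hole [389.9 417.6] strip [[344.6, 359.3], [334.8, 433.4]]
scene [[255.4, 155.6], [258.7, 174.4]] [[255.1, 156.8], [258.3, 175.8]]
top [[202.2, 181.5], [232.8, 195.1]] [[203.8, 182.9], [234.5, 196.6]]
tub 0.0 bottle 0.001851851851851852
tub 0.7977272727272727 bottle 0.07894736842105263[ WARN:0@1.634] global loadsave.cpp:1063 imwrite_ Unsupported depth image for selected encoder is fallbacked to CV_8U.
```

```bash
python3 - <<'E'
from cell import *
import time
print(sign_off())
E
```

```text
the job is handed in; nothing more can be done
None
```

I shut the hatch, turned the lock to its stop with the key, hung the key back in its rack and handed the job in at about 41.5 s. No verdict is reported.

**Last checks:**
- **Lock:** the pointer points at the green dot, and I measured it at about 68–72° (roughly 1.2 rad).
- **Hatch:** after I pushed it, the strip sat within about 2 mm of where it should be when shut. At the end the spindle and the red and green dots were still where a shut hatch puts them.
- **Key:** the crossbar is back within about 1 px of its starting place on both cheeks.
- **Tub and bottle:** both look unchanged in the scene camera. The top camera's view of the tub was blocked by the arm. The top-camera comparison also showed a small change around the bottle, about 8% of pixels, which I did not look into.
- **Robot:** the arm was well clear of the rack and box, with no contact force.

**What went wrong on the way:**
- My first turn, pushing the released key with the open jaws, only tipped it about 19° off the spindle axis. I regripped it, straightened it and turned it while holding it lightly.
- After that the key came out of the well gripped off centre and tilted. I levelled it by pressing one end of the bar on a rack cheek before hanging it.
- The 0.2 rad limit on the key's angle to the spindle during the turn rests on my estimate from the pictures, about 0.03 rad off.

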